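Swap the cards in the mainframe and close its cover

ROBOT

A 7-joint arm with a two-finger parallel gripper is mounted at the origin on the work surface. World frame = base frame: x ahead of the robot, y to its left, z up, the work surface at z = 0. Lengths are in m, angles in rad, forces in N, time in s.
With the tool pointing down it reaches from about 0.4 to 0.85 m from the base axis. Payload 10.4 kg.
Tool frame: the origin (TCP) lies midway between the tips of the shut fingers; the grasp point (between the pads) lies 19 mm behind it (grip_point_offset is the distance from the TCP to the grasp point, in m); z points along the fingers, y is the line along which they close (so a half turn about z gives the same grasp; the last joint's range is limited). The gripper opens to 85 mm and grips with 20 to 120 N. Pads are 22 mm wide; open, the fingers measure 114 mm over their backs; the gripper's body (76 mm by 85 mm) begins 54 mm behind the grasp point. The pads swing forward as they close: fully open they stand 13 mm farther back than shut.
Start: joints at [-1.162, 0.332, -0.065, 1.46, 0.022, 1.35, -0.088], TCP at [0.262, 0.568, 0.231] pointing down, gripper open.
Joint ranges: [-2.6, 2.6], [-0.5, 2.12], [-1.47, 1.34], [0.16, 2.42], [-1.27, 4.41], [0.06, 2.06], [-2.6, 2.6]. Speed limits (rad/s): [2.22, 2.22, 2.79, 2.79, 3.14, 3.14, 3.14].

INTERFACE

Orientations are given as a unit quaternion [x, y, z, w].
In Python, from station import * gives the robot as it stands. The module is installed in compiled form; this text tells all that it offers.
- The arm moves only by the shell command python3 -m inch 'ROWS' [OPENING] [FORCE]. ROWS is JSON, a list of rows, each an object with "linear": the shift along the tool's x, y, z scaled (see below), a list of three; "dr": the turn, a rotation vector about the tool's x, y, z scaled (see below), a list of three. A call has exactly 8 rows; each row shifts and turns the commanded pose from where the row before left it, along the tool's axes as they then stand; what a row does not reach is not made up. The controller multiplies each number of a shift by 0.04 m and each number of a turn by 4 degrees. A row lasts 1/8 s, in which the tool goes at most 62.5 mm and 10.7 degrees, less where a joint would pass 70% of its speed; a pose out of reach is approached as far as the arm can. A call with a number of a shift or a turn outside -1 to 1 is refused whole. A call with a gripper value outside its range is refused whole. OPENING is the opening, from -1 (shut) to 1 (fully open), set as the call begins (- or left out, the last holds). The fingers move at their own pace and stop on an object; FORCE is the grip in N (left out, the last holds). Time passes only in rows, so rows that do not move let the fingers close, or fill a call up. It gives the time, the measured TCP pose, the force, the opening and the grip force at its end, in the units of the state.
- observe(): the state, without advancing time (a new reading comes with each control period).
- snapshot(name): name is "scene" or "top"; returns the picture (384x512x3 uint8, red, green, blue); there is no depth.
- camera_params(name): a dict with "fx", "fy", "cx", "cy" (pixels), "world_to_cam" (4x4, takes a point from world to camera coordinates). Camera axes: x right, y down, z forward; pixel columns grow to the right and rows downward; lengths in m; the calibration is good to about 2 mm. A picture is of the moment at which its call begins. camera_params takes no time and is no camera call.
- close_job(): hands the job in; it is judged then, once.
Trained networks look in the newest picture that a camera, given by its name, has taken for a name from the list of things; names that differ only in an ending like _2 or _b are one class to them, and where a whole thing is asked for, a point or a joint stands for the part that bears it (a point fixed in the world has none). Each returns a list of dicts, best first, with "score" (0 to 1); they miss things now and then, are a little off and sometimes report something else, mostly with a low value. They report only what shows in the picture. A call takes as long as a camera call. They do not tell look-alikes from the thing itself.
- boxes_of(camera, query): "extent" ([left, top, width, height] in pixels, round what is visible of it).
- landmark_of(camera, query): "uv" ([column, row] in pixels: a listed point, or the origin of a listed thing).
The state is a dict: "time": time; "joint_positions": joint angles; "dq": joint speeds; "effort": joint torques, N m; "tool_pos": TCP position; "eef_rot": TCP orientation; "force": force on the tool from outside, world axes, zero at the start; "torque": the same for the moment, N m; "gripper_width": opening from 0.0 (shut) to 1.0 (fully open); "finger_force": force on a finger pad.
Only numpy, scipy, OpenCV 4.12 (cv2) and the standard library are available. Lean on these libraries where they do the work, as an engineer would, in place of code of your own. Each camera call takes 0.05 s, during which the arm holds its last target. There are 200 camera calls.

TASK

Switch the bench isolator off, then take the cover off the mainframe and lay it flat on the bench. Pull the old card, the one with the short pull bar, and stand it in a free slot of the rack, and stand every new card from the rack fully home in a free slot of the mainframe, lowering cards gently and never letting one drop; leave the controller card (with the heatsink) in its slot and the other things alone. Then set the cover back on, seated level all round, and only after that switch the isolator on again.

Things in the scene. Friction and masses are not known exactly. Their poses are not given: they have to be found in the camera images.
- mainframe: fixed grey instrument mainframe (card cage): sheet-metal box open at the top, 248 mm long (x), 122 mm wide (y), rim 112 mm above the bench, walls 3 mm. Origin: centre of its footprint at bench height, z up. Five upright card slots across it, at x = -84, -42, 0, +42, +84 mm, y = 0, all alike
- slot_mid (a point): foot of the mainframe's middle slot, on the cage floor, 14 mm above the bench. A slot is a black guide channel on each long wall, 8 mm wide for the 4 mm board, flared to about 22 mm at its top (80 to 99 mm above the bench); 116 mm between the long walls for the 100 mm card. Cards stand with their normal along the mainframe's x, either face first; when home the bottom edge is at this height
- cover: loose grey sheet-metal cover, 0.45 kg, on the mainframe at the start; 266 (x) x 140 (y) mm. Origin: middle of the sheet's underside, which lies on the rim when seated (112 mm above the bench, over the mainframe's origin; either way round). Its skirt reaches 14 mm lower, outside the walls, 2 mm play per side at the top, 6 mm at its flared lower edge. On the bench the origin is 14 mm up
- cover_handle (a point): middle of the black handle bar on the cover, 40 mm above the cover's origin: bar 120 mm long along the cover's x, 12 mm wide and 12 mm tall; 31 mm of free room under it, between its two feet (48 mm either side of the middle)
- rack: fixed black antistatic card rack, 228 (x) x 126 (y) mm, side walls 54 mm high; five upright slots at x = -84, -42, 0, +42, +84 mm, 8 mm wide, flared to about 22 mm at their top (40 to 58 mm above the bench). Origin: centre of its footprint at bench height. A card in it stands with its normal along x and its bottom edge 8 mm above the bench
- card0: new plug-in card in the rack (two to four of card0 to card3 are there; absent ones read None): green board 100 mm wide (y), 78 mm tall, 4 mm thick, with an aluminium pull bar along its top edge: 64 mm long (y), 12 x 12 mm, its middle 80 mm above the origin; 0.16 kg; chips on the -x face only, none above 60 mm. Origin: middle of the bottom edge; x = board's normal, z up
- card1: new plug-in card in the rack (two to four of card0 to card3 are there; absent ones read None): green board 100 mm wide (y), 78 mm tall, 4 mm thick, with an aluminium pull bar along its top edge: 64 mm long (y), 12 x 12 mm, its middle 80 mm above the origin; 0.16 kg; chips on the -x face only, none above 60 mm. Origin: middle of the bottom edge; x = board's normal, z up
- card2: new plug-in card in the rack (two to four of card0 to card3 are there; absent ones read None): green board 100 mm wide (y), 78 mm tall, 4 mm thick, with an aluminium pull bar along its top edge: 64 mm long (y), 12 x 12 mm, its middle 80 mm above the origin; 0.16 kg; chips on the -x face only, none above 60 mm. Origin: middle of the bottom edge; x = board's normal, z up
- card3: new plug-in card in the rack (two to four of card0 to card3 are there; absent ones read None): green board 100 mm wide (y), 78 mm tall, 4 mm thick, with an aluminium pull bar along its top edge: 64 mm long (y), 12 x 12 mm, its middle 80 mm above the origin; 0.16 kg; chips on the -x face only, none above 60 mm. Origin: middle of the bottom edge; x = board's normal, z up
- old_card: the old card, standing home in a slot of the mainframe under the cover: same size as the new cards but with a short pull bar, 30 mm long (y), 12 x 12 mm, its middle 80 mm above the origin; board 100 mm wide, 4 mm thick. Origin: middle of the bottom edge; x = board's normal, z up
- controller: controller card standing home in another slot of the mainframe, where it stays: same size and 64 mm bar as the new cards, but with a finned aluminium heatsink standing 13 mm off its -x face. Origin: middle of the bottom edge
- isolator_base: grey housing of the bench isolator switch, 70 (x) x 50 (y) x 25 mm, on a yellow plate 100 x 76 x 4 mm fixed to the bench. Origin: middle of its underside; the lever pivots 22 mm above it and swings in the housing's own x-z plane
- isolator_tip (a point): centre of the 26 mm ball on the end of the isolator's black lever, an 80 mm long, 10 mm thick rod; about 92 mm above the bench at either end of its swing, 102 mm upright
- isolator (a joint): isolator lever: 0 = off, leaning 0.5 rad to the housing's own -x side; 1.0 rad = on, leaning as far to its +x side; stops at both ends, stays where it is left; 1 to 2 N at the ball moves it
- multimeter: yellow hand-held multimeter lying on its back, 75 x 150 x 34 mm; leave it alone. Origin: middle of its underside
- reel: blue reel standing on its flange, 62 mm diameter, 50 mm tall; leave it alone. Origin: middle of its underside
- driver: screwdriver lying on the bench, 190 mm long; leave it alone
- parts_tray: grey compartment tray, 140 x 200 x 35 mm; leave it alone. Origin: middle of its underside
Not all that is in view belongs to the job. There is more than one size of the isolator_base; the job needs the larger.

How it is judged:
By the outcome, as a careful person would: the job done as asked, in the order asked, and still so for the second after the job is handed in, with the robot touching nothing.
Of card0, card1, card2, card3 only 2 to 4 are there at a start; the rules pass over those that are not, and their reading is None.
At some moment in a run one of cover may be knocked a few centimetres aside while the robot is not near it.
It also fails if it takes over 210 s, if anything falls off the work surface, if the arm or the gripper's body presses on something with over 40 N, if the wrist force passes 120 N, or if a joint passes its speed limit or range.

## Working session

There is one attempt and no reset: what is moved stays moved. The work goes in short steps, Python scripts to look and compute and a shell command to move; the robot and the scene stay as the last step left them, time stands still between calls to the robot, and variables do not carry over. Pictures are saved under pics/ and viewed, at most 14 in all, crops included, and the job is handed in when it is done.

```bash
mkdir -p pics; cat > h.py <<'E'
from station import *
import numpy as np, cv2
from scipy.spatial.transform import Rotation as R
def ray(cam,uv):
    p=camera_params(cam);W=np.array(p["world_to_cam"]);Rm=W[:3,:3];t=W[:3,3]
    d=Rm.T@np.array([(uv[0]-p["cx"])/p["fx"],(uv[1]-p["cy"])/p["fy"],1.]);return -Rm.T@t,d
def at(cam,uv,z):
    o,d=ray(cam,uv);return (o+d*(z-o[2])/d[2]).round(4)
def proj(cam,X):
    p=camera_params(cam);W=np.array(p["world_to_cam"]);c=W[:3,:3]@np.array(X)+W[:3,3]
    return np.array([p["fx"]*c[0]/c[2]+p["cx"],p["fy"]*c[1]/c[2]+p["cy"]])
def save(cam,name,crop=None,s=1):
    im=snapshot(cam)[:,:,::-1]
    if crop: l,t,w,h=crop; im=im[t:t+h,l:l+w]
    cv2.imwrite("pics/"+name,cv2.resize(im,None,fx=s,fy=s,interpolation=cv2.INTER_CUBIC))
def st():
    s=observe();r=R.from_quat(s["eef_rot"]);m=r.as_matrix()
    print("t",round(s["time"],2),"tcp",np.round(s["tool_pos"],4),"x",m[:,0].round(3),"y",m[:,1].round(3),"z",m[:,2].round(3),"F",np.round(s["force"],1),"w",round(s["gripper_width"],3),"ff",s["finger_force"])
def go(X,yaw=None):
    """world target TCP -> tool shift in units; yaw of tool y axis"""
    s=observe();m=R.from_quat(s["eef_rot"]).as_matrix()
    print("shift units",(m.T@(np.array(X)-s["tool_pos"])/0.04).round(3))
    if yaw is not None:
        best=None
        for k in(0,np.pi):
            y=np.array([np.cos(yaw+k),np.sin(yaw+k),0]);z=np.array([0,0,-1.]);x=np.cross(y,z)
            v=R.from_matrix(m.T@np.column_stack([x,y,z])).as_rotvec()
            print("turn units",(np.degrees(v)/4).round(2))
E
python3 - <<'E'
from h import *
st()
save("scene","s0.png",None,1.5);save("top","t0.png",None,1.5)
print(observe()["joint_positions"])
for c in("scene","top"):
  for n in("mainframe","cover","cover_handle","rack","card0","isolator_base","isolator_tip","parts_tray","multimeter","reel"):
    r=[(np.round(d["uv"],1).tolist(),round(d["score"],2)) for d in landmark_of(c,n)][:5]
    print(c,n,r)
E
```

```text
t 0.0 tcp [0.2614 0.5673 0.2305] x [-0.908  0.419 -0.   ] y [ 0.419  0.908 -0.001] z [-0.001 -0.001 -1.   ] F [ 0.8 -0.1 -0.3] w 0.999 ff 0.0
[-1.16156571  0.33281349 -0.06473016  1.46084166  0.0215904   1.34990124
 -0.08850223]
scene mainframe [([289.2, 190.1], 0.67), ([293.9, 166.4], 0.44)]
scene cover [([292.6, 168.5], 0.76)]
scene cover_handle [([294.8, 154.2], 0.7)]
scene rack [([141.6, 225.4], 0.68)]
scene card0 [([144.2, 237.6], 0.78), ([142.3, 223.1], 0.57), ([320.5, 232.3], 0.47)]
scene isolator_base [([240.1, 241.8], 0.87), ([283.1, 258.5], 0.57), ([146.4, 239.9], 0.16)]
scene isolator_tip [([238.6, 215.3], 0.68), ([291.0, 250.0], 0.43)]
scene parts_tray [([239.9, 243.8], 0.71), ([159.5, 282.8], 0.67)]
scene multimeter [([317.8, 232.9], 0.85)]
scene reel [([350.0, 179.1], 0.54)]
top mainframe []
top cover [([201.9, 218.5], 0.89)]
top cover_handle [([198.0, 219.7], 0.73)]
top rack [([388.2, 239.1], 0.8)]
top card0 [([388.5, 226.7], 0.65), ([386.6, 240.1], 0.44), ([387.8, 254.5], 0.42), ([301.0, 179.4], 0.25)]
top isolator_base [([299.7, 173.0], 0.89), ([265.7, 139.1], 0.75)]
top isolator_tip [([302.3, 182.0], 0.65), ([267.7, 125.2], 0.48), ([293.6, 148.1], 0.43)]
top parts_tray [([384.8, 159.9], 0.69)]
top multimeter [([215.7, 154.5], 0.56)]
top reel [([135.1, 207.4], 0.63)]
```

View pics/s0.png

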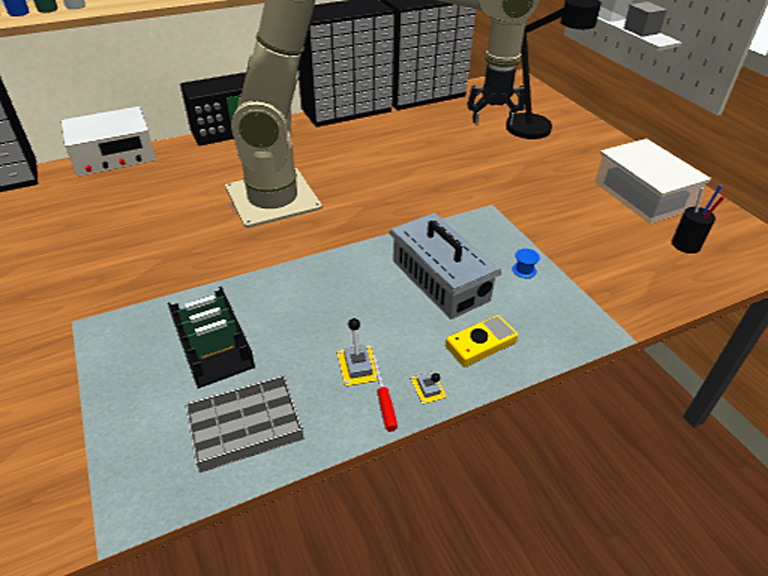

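View pics/t0.png

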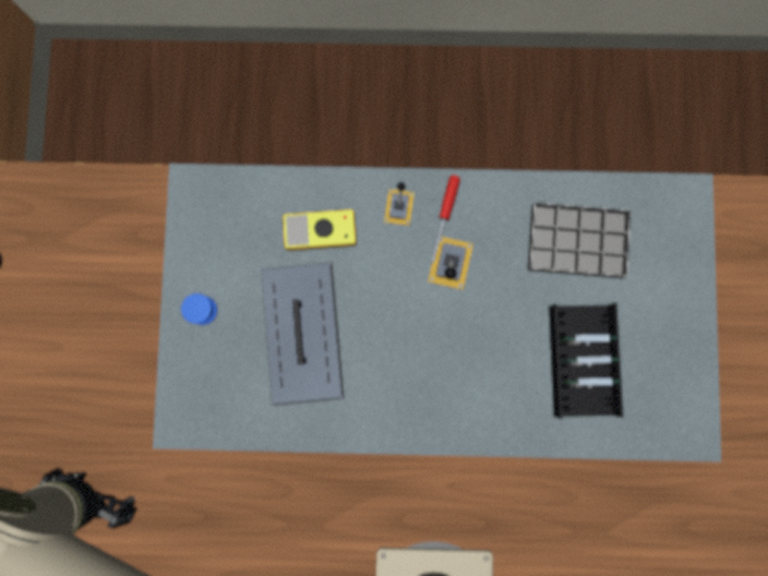

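```bash
python3 - <<'E'
from h import *
T=lambda u,z:print(u,z,at("top",u,z))
T((201.9,218.5),.112);T((198,219.7),.152);T((388.2,239.1),0);T((384.8,159.9),0);T((215.7,154.5),0)
for u in((388.5,226.7),(386.6,240.1),(387.8,254.5)):T(u,.008);T(u,.088)
T((299.7,173),.004);T((265.7,139.1),0)
for u in((302.3,182),(267.7,125.2),(293.6,148.1)):T(u,.092)
print([at("scene",u,z) for u,z in(((238.6,215.3),.092),((291,250),.092),((240.1,241.8),.004),((294.8,154.2),.152),((350,179),0),((283.1,258.5),0))])
p=camera_params("top");W=np.array(p["world_to_cam"]);print(p["fx"],-W[:3,:3].T@W[:3,3],W[:3,:3].round(2).tolist())
save("top","t1.png",(90,90,350,260),1) 
E
python3 - <<'E'
from h import *
a=cv2.imread("pics/t0.png")
E
```

```text
(201.9, 218.5) 0.112 [0.5462 0.2637 0.112 ]
(198, 219.7) 0.152 [0.5404 0.269  0.152 ]
(388.2, 239.1) 0 [ 0.5013 -0.3018  0.    ]
(384.8, 159.9) 0 [ 0.7505 -0.293   0.    ]
(215.7, 154.5) 0 [0.7565 0.2426 0.    ]
(388.5, 226.7) 0.008 [ 0.5394 -0.3008  0.008 ]
(388.5, 226.7) 0.088 [ 0.5357 -0.2784  0.088 ]
(386.6, 240.1) 0.008 [ 0.4979 -0.2946  0.008 ]
(386.6, 240.1) 0.088 [ 0.4966 -0.2725  0.088 ]
(387.8, 254.5) 0.008 [ 0.4539 -0.2979  0.008 ]
(387.8, 254.5) 0.088 [ 0.4552 -0.2757  0.088 ]
(299.7, 173) 0.004 [ 0.7022 -0.0243  0.004 ]
(265.7, 139.1) 0 [0.8097 0.085  0.    ]
(302.3, 182) 0.092 [ 0.6612 -0.0252  0.092 ]
(267.7, 125.2) 0.092 [0.8301 0.0801 0.092 ]
(293.6, 148.1) 0.092 [0.7622 0.0018 0.092 ]
[array([ 0.6636, -0.0074,  0.092 ]), array([0.8556, 0.0765, 0.092 ]), array([ 0.6977, -0.0181,  0.004 ]), array([0.5245, 0.2712, 0.152 ]), array([0.5827, 0.4991, 0.    ]), array([0.8133, 0.0795, 0.    ])]
446.18134512565626 [0.47567527 0.08744492 1.39349501] [[0.02, -1.0, -0.01], [-0.99, -0.02, -0.11], [0.11, 0.01, -0.99]]
```

Top view: the rack at (388,239) holds three cards, with the cover and mainframe at (202,218). There are two isolator candidates, a large one at (300,173) and a small one at (266,139). The large one fits: its plate is about 100 mm long. I'll confirm that in an enlarged crop and measure outlines by colour.

```bash
cat > seg.py <<'E'
from h import *
def rect(mask,cam,z,amin=60):
    out=[]
    for c in cv2.findContours(mask.astype(np.uint8),cv2.RETR_EXTERNAL,cv2.CHAIN_APPROX_NONE)[0]:
        if cv2.contourArea(c)<amin: continue
        P=np.array([at(cam,q+0.0,z)[:2] for q in c[:,0,:].astype(float)],np.float32)
        (x,y),(w,h),a=cv2.minAreaRect(P*1000); 
        if w<h: w,h,a=h,w,a+90
        out.append((round(x,1),round(y,1),round(w),round(h),round((a+90)%180-90,1)))
    return out
E
python3 - <<'E'
from seg import *
im=snapshot("top");hsv=cv2.cvtColor(im,cv2.COLOR_RGB2HSV);H,S,V=[hsv[:,:,i].astype(int) for i in range(3)]
print("yellow",rect((H>15)&(H<35)&(S>120)&(V>110),"top",.004))
print(im[215,190],im[215,250],im[240,372],im[226,390])
g=im.astype(int)
cov=(np.abs(g-g[225,190]).sum(2)<45);cov[:,:150]=0;cov[:,260:]=0
print("cover",rect(cov,"top",.112,500))
d=(V<60);d[:,:340]=0;d[:190]=0;d[300:]=0
print("rack",rect(cv2.morphologyEx(d.astype(np.uint8),cv2.MORPH_CLOSE,np.ones((9,9))),"top",.054,300))
b=(V>150);b[:,:375]=0;b[:,420:]=0;b[:210]=0;b[270:]=0;b=b&(S<80)
print("bars",rect(b,"top",.094,20))
hb=(V<60);hb[:,:185]=0;hb[:,215:]=0;hb[:190]=0;hb[250:]=0
print("handle",rect(hb,"top",.158,20))
bb=(V<45);bb[:,:285]=0;bb[:,320:]=0;bb[:160]=0;bb[195:]=0;print("ball",rect(bb,"top",.095,10))
a=im[110:210,250:340];bq=im[195:285,360:420]
a=cv2.resize(a,None,fx=5,fy=5,interpolation=3);bq=cv2.resize(bq,(334,500),interpolation=3)
cv2.imwrite("pics/t2.png",np.hstack([a,bq])[:,:,::-1])
E
```

```text
yellow [(696.7, -25.8, 96, 72, -13.0), (761.1, 250.3, 145, 74, -84.4)]
[117 126 140] [126 138 142] [44 43 44] [168 184 198]
cover [(588.9, 261.4, 556, 322, 1.3)]
rack [(498.6, -291.6, 217, 133, 2.5)]
bars [(457.3, -299.0, 61, 12, -88.7), (497.4, -296.6, 61, 12, -88.7), (540.7, -294.0, 61, 12, -88.7)]
handle []
ball [(662.1, -16.7, 15, 15, 0.7)]
```

View pics/t2.png

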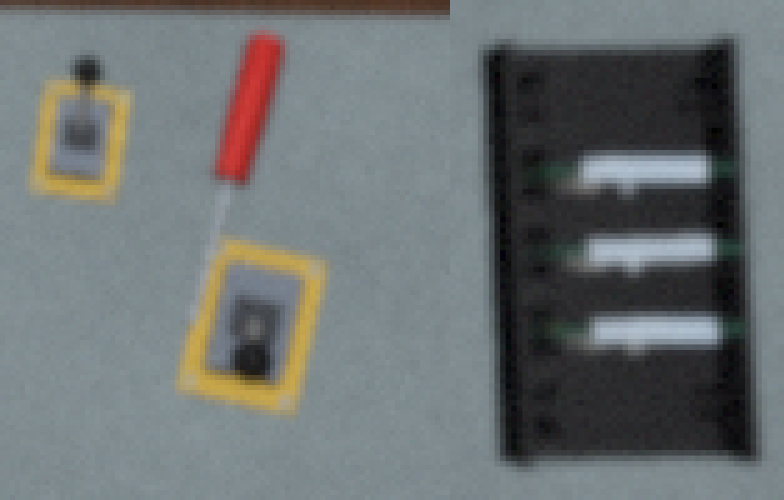

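The larger isolator is the one at (300,173). Its ball leans to world −x, so that side is "on". The rack holds three new cards, with both end slots free. Next I'll measure the cover and handle.

```bash
cat > cov.py <<'E'
from seg import *
def cover(zc=.112,box=(150,160,250,290)):
    l,t,r,b=box
    im=cv2.GaussianBlur(snapshot("top"),(3,3),0).astype(int)
    m=((im[:,:,2]-im[:,:,1])>8)&(im[:,:,2]>70);q=np.zeros_like(m);q[t:b,l:r]=m[t:b,l:r]
    q=cv2.morphologyEx(q.astype(np.uint8),cv2.MORPH_OPEN,np.ones((3,3)));q=cv2.morphologyEx(q,cv2.MORPH_CLOSE,np.ones((9,9)))
    hm=np.zeros_like(m);hm[t:b,l:r]=(im.max(2)<75)[t:b,l:r]
    return rect(q,"top",zc,800),rect(hm,"top",zc+.046,30)
E
python3 - <<'E'
from cov import *
print(cover())
P=[at("top",(u/1.5,v/1.5),.112)for u,v in((262,268),(331,263),(342,398),(272,404))];print(P,np.mean(P,0))
P=[at("top",(u/1.5,v/1.5),.158)for u,v in((297,301),(302,361))];print(P,np.mean(P,0))
print(boxes_of("top","cover_handle")[:1],boxes_of("top","cover")[:1])
go((.64,-.015,.3),np.radians(77))
E
```

```text
([(537.5, 267.9, 259, 133, 7.0)], [(536.9, 263.8, 112, 11, 6.7)])
[array([0.6601, 0.3471, 0.112 ]), array([0.6728, 0.2137, 0.112 ]), array([0.4147, 0.1846, 0.112 ]), array([0.4004, 0.317 , 0.112 ])] [0.537  0.2656 0.112 ]
[array([0.5931, 0.2701, 0.158 ]), array([0.4825, 0.2567, 0.158 ])] [0.5378 0.2634 0.158 ]
[{'extent': [170.9, 174.3, 58.2, 98.0], 'score': 0.66}] [{'extent': [175.6, 174.1, 53.4, 97.7], 'score': 0.6}]
shift units [-14.689  -9.27   -1.718]
turn units [ 0.   -0.   -2.93]
turn units [-0.   -0.   42.07]
```

```bash

r='{"linear":[-0.92,-0.58,-0.1],"dr":[0,0,0]}'
python3 -m inch '[{"linear":[-0.92,-0.58,-0.1],"dr":[0,0,0]},{"linear":[-0.92,-0.58,-0.1],"dr":[0,0,0]},{"linear":[-0.92,-0.58,-0.1],"dr":[0,0,0]},{"linear":[-0.92,-0.58,-0.1],"dr":[0,0,0]},{"linear":[-0.92,-0.58,-0.1],"dr":[0,0,0]},{"linear":[-0.92,-0.58,-0.1],"dr":[0,0,0]},{"linear":[-0.92,-0.58,-0.1],"dr":[0,0,0]},{"linear":[-0.92,-0.58,-0.1],"dr":[0,0,0]}]' -1 60
python3 -m inch '[{"linear":[-0.92,-0.58,-0.1],"dr":[0,0,0]},{"linear":[-0.92,-0.58,-0.1],"dr":[0,0,0]},{"linear":[-0.92,-0.58,-0.1],"dr":[0,0,0]},{"linear":[-0.92,-0.58,-0.1],"dr":[0,0,0]},{"linear":[-0.92,-0.58,-0.1],"dr":[0,0,0]},{"linear":[-0.92,-0.58,-0.1],"dr":[0,0,-1]},{"linear":[-0.92,-0.58,-0.1],"dr":[0,0,-1]},{"linear":[-0.9,-0.6,-0.1],"dr":[0,0,-0.93]}]'
python3 - <<'E'
from h import *
st(); d=np.array([np.cos(np.radians(13)),-np.sin(np.radians(13))])
b=np.array([.662,-.0167]);g=b-.05*d;print(g);go((*g,.25),np.radians(77));go((*g,.085))
for p in (.662,-.0167),: print(proj("top",(*p,.092)))
E
```

```text
time: 2.35
tool_pos: [0.4519, 0.2747, 0.2637]
eef_rot: [0.214, 0.977, 0.0, 0.0]
force: [0.5, 0.5, -0.4]
gripper_width: -0.001
finger_force: 0.0
time: 3.35
tool_pos: [0.6481, -0.0121, 0.2956]
eef_rot: [0.112, 0.994, 0.0, 0.0]
force: [0.7, 1.2, 0.1]
gripper_width: 0.002
finger_force: 0.0
t 3.35 tcp [ 0.6481 -0.0121  0.2956] x [-0.975  0.223 -0.   ] y [0.223 0.975 0.   ] z [ 0.  0. -1.] F [0.7 1.2 0.1] w 0.002 ff 0.0
[ 0.6132815  -0.00545245]
shift units [ 0.885 -0.032  1.14 ]
turn units [0.   0.01 0.03]
turn units [-1.000e-02  1.000e-02 -4.497e+01]
shift units [ 0.887 -0.033  5.265]
[299.40257297 181.67658001]
```

```bash

python3 -m inch '[{"linear":[0.45,0,0.3],"dr":[0,0,0]},{"linear":[0.44,-0.03,0.96],"dr":[0,0,0]},{"linear":[0,0,1],"dr":[0,0,0]},{"linear":[0,0,1],"dr":[0,0,0]},{"linear":[0,0,1],"dr":[0,0,0]},{"linear":[0,0,1],"dr":[0,0,0]},{"linear":[0,0,0],"dr":[0,0,0]},{"linear":[-0.3,0,0],"dr":[0,0,0]}]'
python3 -m inch '[{"linear":[-0.25,0,0],"dr":[0,0,0]},{"linear":[-0.25,0,0],"dr":[0,0,0]},{"linear":[-0.25,0,0],"dr":[0,0,0]},{"linear":[-0.25,0,0],"dr":[0,0,0]},{"linear":[-0.25,0,0],"dr":[0,0,0]},{"linear":[-0.25,0,0],"dr":[0,0,0]},{"linear":[-0.25,0,0],"dr":[0,0,0]},{"linear":[-0.25,0,0],"dr":[0,0,0]}]'
python3 - <<'E'
from h import *
st()
for n in ("isolator_tip",): print([(at("scene",d["uv"],.092),d["score"]) for d in landmark_of("scene",n)])
save("scene","s1.png",(200,170,120,110),4)
E
```

```text
time: 4.35
tool_pos: [0.6251, -0.0067, 0.0868]
eef_rot: [0.113, 0.994, 0.0, 0.001]
force: [0.6, -0.6, 0.3]
gripper_width: -0.0
finger_force: 0.0
time: 5.35
tool_pos: [0.7025, -0.0249, 0.0846]
eef_rot: [0.113, 0.994, 0.0, -0.0]
force: [-0.8, 1.9, -0.4]
gripper_width: 0.002
finger_force: 0.5
t 5.35 tcp [ 0.7025 -0.0249  0.0846] x [-0.974  0.225  0.   ] y [0.225 0.974 0.   ] z [-0.  0. -1.] F [-0.8  1.9 -0.4] w 0.002 ff 0.49288854002952576
[(array([ 0.6636, -0.0074,  0.092 ]), 0.68), (array([0.8556, 0.0765, 0.092 ]), 0.43)]
```

View pics/s1.png

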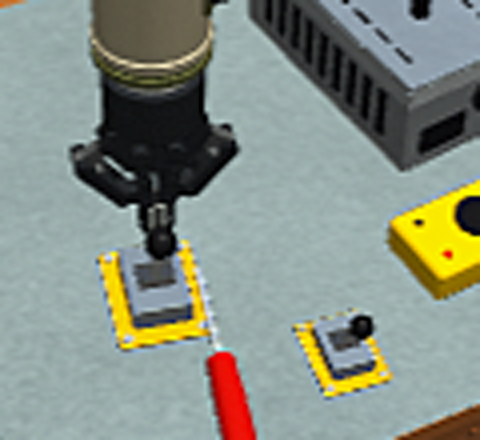

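The ball is in front of the fingers at about (240,231) and moving. I'll push on to the stop.

```bash

python3 -m inch '[{"linear":[-0.1,0,0],"dr":[0,0,0]},{"linear":[-0.1,0,0],"dr":[0,0,0]},{"linear":[-0.05,0,0],"dr":[0,0,0]},{"linear":[-0.05,0,0],"dr":[0,0,0]},{"linear":[-0.05,0,0],"dr":[0,0,0]},{"linear":[-0.05,0,0],"dr":[0,0,0]},{"linear":[0,0,0],"dr":[0,0,0]},{"linear":[0,0,0],"dr":[0,0,0]}]'
python3 - <<'E'
from h import *
st(); save("scene","x.png")
p=.6975+.038*.974,-.0258-.038*.225
print([(d["uv"],at("scene",d["uv"],.092),d["score"]) for d in landmark_of("scene","isolator_tip")],proj("scene",(*p,.092)),p)
im=snapshot("scene")
E
```

```text
time: 6.45
tool_pos: [0.7132, -0.0274, 0.0845]
eef_rot: [0.113, 0.994, 0.001, -0.005]
force: [-25.9, 4.7, 13.0]
gripper_width: 0.003
finger_force: 12.8
t 6.45 tcp [ 0.7132 -0.0274  0.0845] x [-0.974  0.225  0.01 ] y [ 0.225  0.974 -0.   ] z [-0.01   0.002 -1.   ] F [-25.9   4.7  13. ] w 0.003 ff 12.817885279655457
[([290.1, 253.1], array([0.8645, 0.0686, 0.092 ]), 0.6), ([241.0, 232.6], array([ 0.7334, -0.0297,  0.092 ]), 0.56), ([291.5, 191.9], array([0.6372, 0.2001, 0.092 ]), 0.23)] [239.73584426 233.32610729] (0.734512, -0.03435)
```

Lever is at its stop (26 N, ball at x≈0.733), so the isolator is off. Retreat, then go to the handle.

```bash

python3 -m inch '[{"linear":[0.5,0,0],"dr":[0,0,0]},{"linear":[0.5,0,-0.5],"dr":[0,0,0]},{"linear":[0,0,-1],"dr":[0,0,0]},{"linear":[0,0,-1],"dr":[0,0,0]},{"linear":[0,0,-1],"dr":[0,0,0]},{"linear":[0,0,0],"dr":[0,0,0.7]},{"linear":[0,0,0],"dr":[0,0,0]},{"linear":[0,0,0],"dr":[0,0,0]}]' -0.2
python3 - <<'E'
from cov import *
st(); save("scene","x.png")
print([(d["uv"],at("scene",d["uv"],.092),d["score"]) for d in landmark_of("scene","isolator_tip")])
print(cover())
print([at("scene",d["uv"],.152) for d in landmark_of("scene","cover_handle")][:1])
go((.537,.264,.22),np.radians(96.8))
E
```

```text
time: 7.6
tool_pos: [0.6784, -0.0195, 0.2243]
eef_rot: [0.137, 0.991, -0.0, -0.0]
force: [-0.1, 1.1, -0.8]
gripper_width: 0.401
finger_force: 0.0
t 7.6 tcp [ 0.6784 -0.0195  0.2243] x [-0.962  0.272  0.001] y [ 0.272  0.962 -0.   ] z [-0.001 -0.    -1.   ] F [-0.1  1.1 -0.8] w 0.401 ff 0.0
[([240.7, 233.5], array([ 0.7364, -0.032 ,  0.092 ]), 0.53), ([289.3, 252.4], array([0.8613, 0.0677, 0.092 ]), 0.52)]
([(537.9, 267.6, 259, 133, 6.8)], [(536.8, 264.2, 112, 12, 6.6)])
[array([0.5236, 0.2651, 0.152 ])]
shift units [5.333 5.857 0.114]
turn units [-0.   -0.01 -5.65]
turn units [-1.000e-02  0.000e+00  3.935e+01]
```

```bash

python3 -m inch '[{"linear":[0.67,0.73,0],"dr":[0,0,0]},{"linear":[0.67,0.73,0],"dr":[0,0,0]},{"linear":[0.67,0.73,0],"dr":[0,0,0]},{"linear":[0.67,0.73,0],"dr":[0,0,0]},{"linear":[0.67,0.73,0],"dr":[0,0,0]},{"linear":[0.67,0.73,0],"dr":[0,0,0]},{"linear":[0.67,0.73,0],"dr":[0,0,0]},{"linear":[0.64,0.74,0],"dr":[0,0,0]}]'
python3 -m inch '[{"linear":[0,0,0],"dr":[0,0,-1]},{"linear":[0,0,0],"dr":[0,0,-1]},{"linear":[0,0,0],"dr":[0,0,-1]},{"linear":[0,0,0],"dr":[0,0,-1]},{"linear":[0,0,0],"dr":[0,0,-1]},{"linear":[0,0,0],"dr":[0,0,-0.65]},{"linear":[0,0,0],"dr":[0,0,0]},{"linear":[0,0,0],"dr":[0,0,0]}]'
python3 - <<'E'
from h import *
st();go((.537,.264,.133),np.radians(96.8))
E
```

```text
time: 8.8
tool_pos: [0.5366, 0.2648, 0.2249]
eef_rot: [0.137, 0.991, 0.0, 0.0]
force: [0.7, 0.8, 0.1]
gripper_width: 0.4
finger_force: 0.0
time: 9.8
tool_pos: [0.5373, 0.2637, 0.2248]
eef_rot: [-0.059, 0.998, -0.0, -0.0]
force: [-1.1, -0.7, 0.4]
gripper_width: 0.399
finger_force: 0.0
t 9.8 tcp [0.5373 0.2637 0.2248] x [-0.993 -0.117  0.   ] y [-0.117  0.993 -0.   ] z [-0. -0. -1.] F [-1.1 -0.7  0.4] w 0.399 ff 0.0
shift units [0.006 0.008 2.296]
turn units [-0.   -0.   -0.02]
turn units [-0.    0.   44.98]
```

```bash

python3 -m inch '[{"linear":[0,0,0.6],"dr":[0,0,0]},{"linear":[0,0,0.6],"dr":[0,0,0]},{"linear":[0,0,0.5],"dr":[0,0,0]},{"linear":[0,0,0.4],"dr":[0,0,0]},{"linear":[0,0,0.2],"dr":[0,0,0]},{"linear":[0,0,0],"dr":[0,0,0]},{"linear":[0,0,0],"dr":[0,0,0]},{"linear":[0,0,0],"dr":[0,0,0]}]'
python3 -m inch '[{"linear":[0,0,0],"dr":[0,0,0]},{"linear":[0,0,0],"dr":[0,0,0]},{"linear":[0,0,0],"dr":[0,0,0]},{"linear":[0,0,0],"dr":[0,0,0]},{"linear":[0,0,0],"dr":[0,0,0]},{"linear":[0,0,0],"dr":[0,0,0]},{"linear":[0,0,0],"dr":[0,0,0]},{"linear":[0,0,0],"dr":[0,0,0]}]' -1 80
python3 -m inch '[{"linear":[0,0,-0.1],"dr":[0,0,0]},{"linear":[0,0,-0.2],"dr":[0,0,0]},{"linear":[0,0,-0.3],"dr":[0,0,0]},{"linear":[0,0,-0.5],"dr":[0,0,0]},{"linear":[0,0,-0.5],"dr":[0,0,0]},{"linear":[0,0,-0.5],"dr":[0,0,0]},{"linear":[0,0,-0.2],"dr":[0,0,0]},{"linear":[0,0,0],"dr":[0,0,0]}]'
python3 - <<'E'
from h import *
st();save("scene","s2.png",(220,90,150,130),4);go((.485,-.02,.22),np.radians(96.8))
E
```

```text
time: 10.8
tool_pos: [0.5376, 0.264, 0.1336]
eef_rot: [-0.059, 0.998, 0.0, 0.0]
force: [-0.1, -0.0, 0.2]
gripper_width: 0.397
finger_force: 0.0
time: 11.8
tool_pos: [0.5374, 0.2654, 0.1338]
eef_rot: [-0.06, 0.998, 0.001, 0.001]
force: [-0.7, 4.6, 4.5]
gripper_width: 0.12
finger_force: 78.3
time: 12.8
tool_pos: [0.5375, 0.2636, 0.2253]
eef_rot: [-0.059, 0.998, 0.0, 0.0]
force: [-0.4, -0.5, -4.2]
gripper_width: 0.123
finger_force: 78.7
t 12.8 tcp [0.5375 0.2636 0.2253] x [-0.993 -0.118 -0.001] y [-0.118  0.993  0.   ] z [ 0.001  0.    -1.   ] F [-0.4 -0.5 -4.2] w 0.123 ff 78.70718121528625
shift units [ 2.13  -6.884  0.116]
turn units [-0.   -0.01 -0.01]
turn units [-1.000e-02  1.000e-02  4.499e+01]
```

View pics/s2.png

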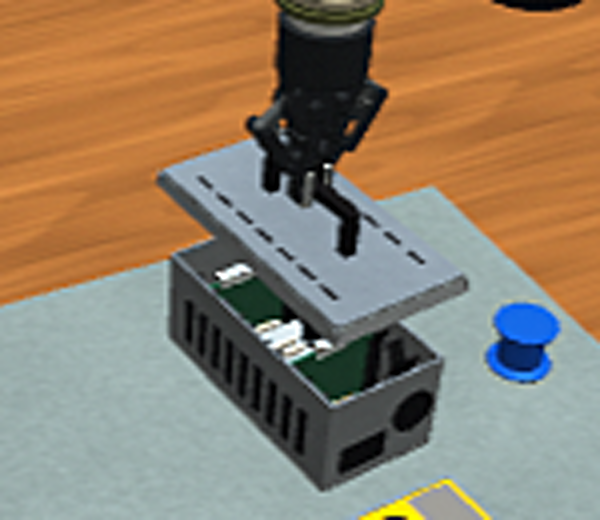

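Cover is lifted clear and level. Carry it to (0.485, −0.02) and lower it.

```bash

python3 -m inch '[{"linear":[0.1,-0.3,0],"dr":[0,0,0]},{"linear":[0.2,-0.6,0],"dr":[0,0,0]},{"linear":[0.3,-0.9,0],"dr":[0,0,0]},{"linear":[0.3,-1,0],"dr":[0,0,0]},{"linear":[0.3,-1,0],"dr":[0,0,0]},{"linear":[0.3,-1,0],"dr":[0,0,0]},{"linear":[0.3,-1,0],"dr":[0,0,0]},{"linear":[0.3,-0.9,0],"dr":[0,0,0]}]'
python3 -m inch '[{"linear":[0.05,-0.2,0.4],"dr":[0,0,0]},{"linear":[0,0,0.8],"dr":[0,0,0]},{"linear":[0,0,0.9],"dr":[0,0,0]},{"linear":[0,0,0.9],"dr":[0,0,0]},{"linear":[0,0,0.7],"dr":[0,0,0]},{"linear":[0,0,0.5],"dr":[0,0,0]},{"linear":[0,0,0.2],"dr":[0,0,0]},{"linear":[0,0,0.1],"dr":[0,0,0]}]'
python3 - <<'E'
from h import *
st();go((.485,-.02,.036))
E
```

```text
time: 13.85
tool_pos: [0.4843, -0.0147, 0.2244]
eef_rot: [-0.058, 0.998, 0.0, -0.0]
force: [1.2, -0.4, -4.7]
gripper_width: 0.123
finger_force: 78.6
time: 14.85
tool_pos: [0.4843, -0.0204, 0.0446]
eef_rot: [-0.059, 0.998, 0.0, -0.0]
force: [-0.1, 1.5, -4.0]
gripper_width: 0.123
finger_force: 78.6
t 14.85 tcp [ 0.4843 -0.0204  0.0446] x [-0.993 -0.118  0.   ] y [-0.118  0.993  0.   ] z [-0.  0. -1.] F [-0.1  1.5 -4. ] w 0.123 ff 78.5716724395752
shift units [-0.019  0.008  0.215]
```

```bash

python3 -m inch '[{"linear":[0,0,0.05],"dr":[0,0,0]},{"linear":[0,0,0.05],"dr":[0,0,0]},{"linear":[0,0,0.05],"dr":[0,0,0]},{"linear":[0,0,0.05],"dr":[0,0,0]},{"linear":[0,0,0.02],"dr":[0,0,0]},{"linear":[0,0,0.02],"dr":[0,0,0]},{"linear":[0,0,0],"dr":[0,0,0]},{"linear":[0,0,0],"dr":[0,0,0]}]'
python3 -m inch '[{"linear":[0,0,0],"dr":[0,0,0]},{"linear":[0,0,0],"dr":[0,0,0]},{"linear":[0,0,0],"dr":[0,0,0]},{"linear":[0,0,-0.3],"dr":[0,0,0]},{"linear":[0,0,-0.9],"dr":[0,0,0]},{"linear":[0,0,-1],"dr":[0,0,0]},{"linear":[0,0,-1],"dr":[0,0,0]},{"linear":[0,0,-1],"dr":[0,0,0]}]' 0.0
python3 - <<'E'
from cov import *
st();save("top","t3.png",(160,160,110,120),5)
print(cover(.014,(220,150,350,300)))
for n in("mainframe","slot_mid","old_card","controller","card0"):print(n,[(np.round(d["uv"],1),at("top",d["uv"],.014),round(d["score"],2)) for d in landmark_of("top",n)])
print([(at("top",d["uv"],0.014)) for d in landmark_of("top","cover")])
E
```

```text
time: 15.85
tool_pos: [0.4844, -0.0203, 0.0358]
eef_rot: [-0.059, 0.998, 0.0, -0.0]
force: [-4.3, 1.3, 4.5]
gripper_width: 0.123
finger_force: 80.0
time: 16.85
tool_pos: [0.4844, -0.0206, 0.2056]
eef_rot: [-0.059, 0.998, 0.0, 0.001]
force: [-0.0, 0.0, -0.4]
gripper_width: 0.503
finger_force: 0.0
t 16.85 tcp [ 0.4844 -0.0206  0.2056] x [-0.993 -0.118 -0.001] y [-0.118  0.993  0.   ] z [ 0.001  0.    -1.   ] F [-0.   0.  -0.4] w 0.503 ff 0.0
([(485.5, -19.5, 258, 132, 6.4)], [])
mainframe [(array([204.2, 223.2]), array([0.5372, 0.2695, 0.014 ]), 0.82)]
slot_mid [(array([202.6, 222.1]), array([0.5405, 0.2746, 0.014 ]), 0.94), (array([205.9, 250.7]), array([0.4529, 0.2613, 0.014 ]), 0.28)]
old_card [(array([207.2, 212.1]), array([0.5718, 0.2615, 0.014 ]), 0.72)]
controller [(array([203.6, 250.9]), array([0.4521, 0.2683, 0.014 ]), 0.46)]
card0 [(array([385.9, 225.9]), array([ 0.5414, -0.2911,  0.014 ]), 0.7), (array([389.2, 238.2]), array([ 0.5038, -0.301 ,  0.014 ]), 0.63), (array([389. , 254.7]), array([ 0.4535, -0.2999,  0.014 ]), 0.49)]
[array([ 0.495 , -0.0188,  0.014 ])]
```

View pics/t3.png

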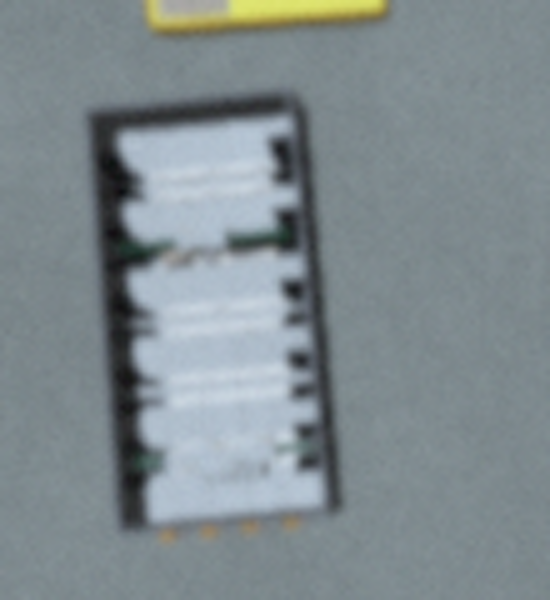

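Cover lies flat at (0.485, −0.020). In the mainframe crop, the old card (short bar, green visible either side) is in slot +42 at crop (200,240). The controller is in slot −84 at crop (220,460). Slots +84, 0 and −42 are free. I'll check the mainframe pose with an overlay.

```bash
python3 - <<'E'
from h import *
im=cv2.resize(snapshot("top")[160:280,165:255],None,fx=6,fy=6,interpolation=cv2.INTER_CUBIC)[:,:,::-1].copy()
x0,y0,a=.5375,.2655,np.radians(6.7);c,s=np.cos(a),np.sin(a)
W=lambda x,y,z:(x0+c*x-s*y,y0+s*x+c*y,z)
px=lambda *p:tuple(((proj("top",W(*p))-[165,160]+.5)*6).round().astype(int).tolist())
def poly(h,w,z,col):cv2.polylines(im,[np.array([px(sx*h,sy*w,z) for sx,sy in((1,1),(1,-1),(-1,-1),(-1,1))])],True,col,1)
poly(.124,.061,.112,(0,0,255));poly(.124,.061,0.,(0,255,0));poly(.121,.058,.112,(0,255,255))
for x in(-.084,-.042,0,.042,.084):
    for y in(.05,-.05):cv2.line(im,px(x,y,.092),px(x,y*.7,.092),(255,0,255),1)
cv2.imwrite("pics/o1.png",im[:600] if im.shape[0]<=600 else cv2.resize(im,None,fx=.83,fy=.83))
E
```

```text
(no output)
```

View pics/o1.png

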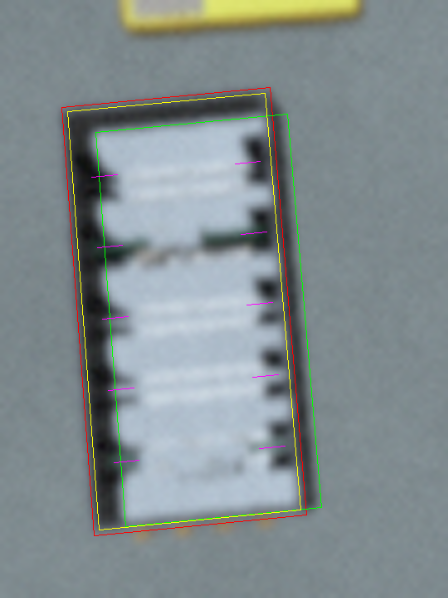

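```bash
cat >> h.py <<'E'
MF=(.5375,.2655,np.radians(6.7));RK=(.4985,-.296,np.radians(2.5))
def slot(f,x,y=0,z=0):
    c,s=np.cos(f[2]),np.sin(f[2]);return (f[0]+c*x-s*y,f[1]+s*x+c*y,z)
E
python3 - <<'E'
from h import *
print(slot(MF,.042,0,.2),observe()["joint_positions"]);go(slot(MF,.042,0,.2),MF[2])
E
```

```text
(np.float64(0.5792131672806164), np.float64(0.270400170958172), 0.2) [-0.43697853  0.02926722  0.39518904  1.87929286 -0.01164203  1.23696125
  1.65089707]
shift units [-3.224  6.942  0.054]
turn units [-2.000e-02 -2.000e-02  2.252e+01]
turn units [ 2.000e-02 -2.000e-02 -2.248e+01]
```

```bash

python3 -m inch '[{"linear":[-0.4,0.87,0],"dr":[0,0,0]},{"linear":[-0.4,0.87,0],"dr":[0,0,0]},{"linear":[-0.4,0.87,0],"dr":[0,0,0]},{"linear":[-0.4,0.87,0],"dr":[0,0,0]},{"linear":[-0.4,0.87,0],"dr":[0,0,0]},{"linear":[-0.4,0.87,0],"dr":[0,0,0]},{"linear":[-0.4,0.87,0],"dr":[0,0,0]},{"linear":[-0.4,0.87,0],"dr":[0,0,0]}]' -0.4
for i in 1 2; do python3 -m inch '[{"linear":[0,0,0],"dr":[0,0,1]},{"linear":[0,0,0],"dr":[0,0,1]},{"linear":[0,0,0],"dr":[0,0,1]},{"linear":[0,0,0],"dr":[0,0,1]},{"linear":[0,0,0],"dr":[0,0,1]},{"linear":[0,0,0],"dr":[0,0,1]},{"linear":[0,0,0],"dr":[0,0,1]},{"linear":[0,0,0],"dr":[0,0,1]}]' >/dev/null; done
python3 -m inch '[{"linear":[0,0,0],"dr":[0,0,1]},{"linear":[0,0,0],"dr":[0,0,1]},{"linear":[0,0,0],"dr":[0,0,1]},{"linear":[0,0,0],"dr":[0,0,1]},{"linear":[0,0,0],"dr":[0,0,1]},{"linear":[0,0,0],"dr":[0,0,1]},{"linear":[0,0,0],"dr":[0,0,0.5]},{"linear":[0,0,0],"dr":[0,0,0]}]'
python3 - <<'E'
from h import *
st();go(slot(MF,.042,0,.076),MF[2]);print(observe()["joint_positions"][[0,6]])
E
```

```text
time: 18.3
tool_pos: [0.5787, 0.2721, 0.2023]
eef_rot: [-0.059, 0.998, -0.0, -0.001]
force: [0.5, 0.5, 0.7]
gripper_width: 0.302
finger_force: 0.0
time: 21.3
tool_pos: [0.5785, 0.2711, 0.2029]
eef_rot: [0.664, 0.748, -0.0, -0.0]
force: [-0.4, -0.4, 0.4]
gripper_width: 0.298
finger_force: 0.0
t 21.3 tcp [0.5785 0.2711 0.2029] x [-0.119  0.993 -0.   ] y [ 0.993  0.119 -0.001] z [-0.001 -0.    -1.   ] F [-0.4 -0.4  0.4] w 0.298 ff 0.0
shift units [-0.017  0.016  3.171]
turn units [-0.01  0.01  0.03]
turn units [-1.000e-02 -1.000e-02 -4.497e+01]
[-0.87225057 -0.25517779]
```

```bash

python3 -m inch '[{"linear":[0,0,0.8],"dr":[0,0,0]},{"linear":[0,0,0.8],"dr":[0,0,0]},{"linear":[0,0,0.6],"dr":[0,0,0]},{"linear":[0,0,0.4],"dr":[0,0,0]},{"linear":[0,0,0.3],"dr":[0,0,0]},{"linear":[0,0,0.2],"dr":[0,0,0]},{"linear":[0,0,0.07],"dr":[0,0,0]},{"linear":[0,0,0],"dr":[0,0,0]}]'
python3 -m inch '[{"linear":[0,0,0],"dr":[0,0,0]},{"linear":[0,0,0],"dr":[0,0,0]},{"linear":[0,0,0],"dr":[0,0,0]},{"linear":[0,0,0],"dr":[0,0,0]},{"linear":[0,0,0],"dr":[0,0,0]},{"linear":[0,0,0],"dr":[0,0,0]},{"linear":[0,0,0],"dr":[0,0,0]},{"linear":[0,0,0],"dr":[0,0,0]}]' -1 60
python3 -m inch '[{"linear":[0,0,-0.1],"dr":[0,0,0]},{"linear":[0,0,-0.2],"dr":[0,0,0]},{"linear":[0,0,-0.4],"dr":[0,0,0]},{"linear":[0,0,-0.6],"dr":[0,0,0]},{"linear":[0,0,-0.8],"dr":[0,0,0]},{"linear":[0,0,-0.8],"dr":[0,0,0]},{"linear":[0,0,-0.6],"dr":[0,0,0]},{"linear":[0,0,-0.3],"dr":[0,0,0]}]'
python3 - <<'E'
from h import *
st();go(slot(RK,.084,0,.225),RK[2])
save("scene","s3.png",(220,90,150,130),4)
E
```

```text
time: 22.3
tool_pos: [0.5789, 0.2712, 0.0768]
eef_rot: [0.664, 0.748, 0.0, 0.0]
force: [-0.8, 0.3, -0.3]
gripper_width: 0.301
finger_force: 0.0
time: 23.3
tool_pos: [0.5792, 0.2713, 0.0772]
eef_rot: [0.664, 0.748, 0.001, 0.0]
force: [0.3, 0.3, 5.8]
gripper_width: 0.122
finger_force: 59.3
time: 24.3
tool_pos: [0.579, 0.2712, 0.2308]
eef_rot: [0.664, 0.748, 0.001, 0.0]
force: [-0.0, -0.0, -1.3]
gripper_width: 0.125
finger_force: 58.9
t 24.3 tcp [0.579  0.2712 0.2308] x [-0.118  0.993  0.001] y [0.993 0.118 0.002] z [ 0.002  0.001 -1.   ] F [-0.  -0.  -1.3] w 0.125 ff 58.91160428524017
shift units [-14.     -1.577   0.125]
turn units [ 0.03 -0.02  1.07]
turn units [ 3.000e-02  4.000e-02 -4.393e+01]
```

View pics/s3.png

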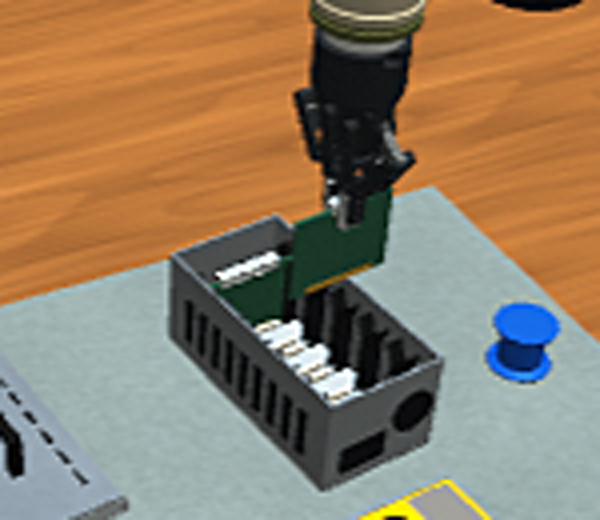

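Old card is held and hanging straight. Carry it to rack slot +84.

```bash

python3 -m inch '[{"linear":[-0.4,-0.05,0],"dr":[0,0,0]},{"linear":[-0.8,-0.1,0],"dr":[0,0,0]},{"linear":[-1,-0.1,0],"dr":[0,0,0]},{"linear":[-1,-0.1,0],"dr":[0,0,0]},{"linear":[-1,-0.1,0],"dr":[0,0,0]},{"linear":[-1,-0.1,0],"dr":[0,0,0]},{"linear":[-1,-0.1,0],"dr":[0,0,0]},{"linear":[-1,-0.1,0],"dr":[0,0,0]}]'
python3 -m inch '[{"linear":[-1,-0.15,0],"dr":[0,0,0]},{"linear":[-1,-0.15,0],"dr":[0,0,0]},{"linear":[-1,-0.15,0],"dr":[0,0,0]},{"linear":[-1,-0.15,0],"dr":[0,0,0]},{"linear":[-1,-0.15,0],"dr":[0,0,0]},{"linear":[-1,-0.1,0],"dr":[0,0,0]},{"linear":[-0.6,-0.1,0],"dr":[0,0,0.5]},{"linear":[-0.2,0,0],"dr":[0,0,0.55]}]'
python3 - <<'E'
from h import *
st();go(slot(RK,.084,0,.072),RK[2])
# refine rack: measure current bars
from seg import rect
im=snapshot("top");h=cv2.cvtColor(im,cv2.COLOR_RGB2HSV)
b=(h[:,:,2]>150)&(h[:,:,1]<80);q=np.zeros_like(b);q[225:275,375:420]=b[225:275,375:420];print(rect(q,"top",.094,20))
o=cv2.resize(im[190:290,345:425],None,fx=6,fy=6,interpolation=3)[:,:,::-1].copy()
for x in(-.084,-.042,0,.042,.084):
  for y in(.05,-.05):
    p=[tuple(((proj("top",slot(RK,x,yy,.056))-[345,190]+.5)*6).round().astype(int).tolist()) for yy in(y,y*.7)];cv2.line(o,*p,(255,0,255),1)
P=np.array([((proj("top",slot(RK,sx*.114,sy*.063,.054))-[345,190]+.5)*6).astype(int) for sx,sy in((1,1),(1,-1),(-1,-1),(-1,1))]);cv2.polylines(o,[P],True,(0,0,255),1)
cv2.imwrite("pics/o2.png",o)
E
```

```text
time: 25.35
tool_pos: [0.5817, -0.021, 0.2273]
eef_rot: [0.664, 0.747, -0.001, -0.001]
force: [0.4, 0.7, -1.6]
gripper_width: 0.123
finger_force: 58.9
time: 26.35
tool_pos: [0.575, -0.2955, 0.2274]
eef_rot: [0.693, 0.721, -0.001, -0.001]
force: [-0.4, -0.3, -1.2]
gripper_width: 0.124
finger_force: 58.9
t 26.35 tcp [ 0.575  -0.2955  0.2274] x [-0.04   0.999 -0.   ] y [ 0.999  0.04  -0.002] z [-0.002 -0.    -1.   ] F [-0.4 -0.3 -1.2] w 0.124 ff 58.85076105594635
shift units [0.073 0.197 3.884]
turn units [-0.03  0.   -0.06]
turn units [ 0.    0.05 44.94]
[(457.1, -291.8, 46, 11, -88.7), (434.1, -343.4, 67, 40, -0.9), (497.4, -296.6, 61, 12, -88.7), (537.8, -294.0, 61, 6, -88.7)]
```

View pics/o2.png

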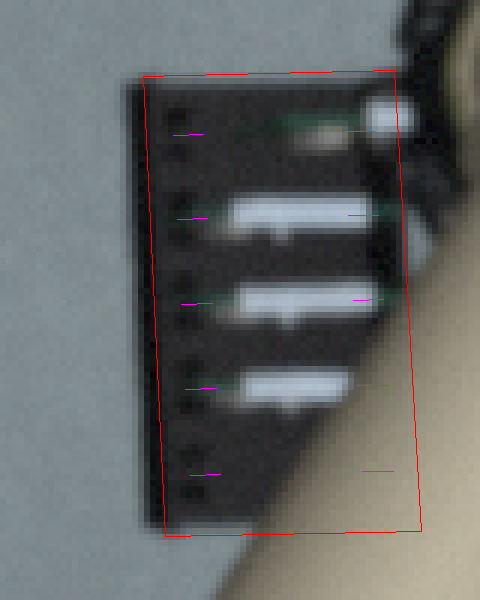

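Overlay ticks fall on the rack guides, so the rack pose holds. Align, then lower the card in stages.

```bash

python3 -m inch '[{"linear":[0.07,0.2,0],"dr":[0,0,0]},{"linear":[0,0,0.4],"dr":[0,0,0]},{"linear":[0,0,0.6],"dr":[0,0,0]},{"linear":[0,0,0.6],"dr":[0,0,0]},{"linear":[0,0,0.4],"dr":[0,0,0]},{"linear":[0,0,0.3],"dr":[0,0,0]},{"linear":[0,0,0.2],"dr":[0,0,0]},{"linear":[0,0,0],"dr":[0,0,0]}]'
python3 -m inch '[{"linear":[0,0,0.2],"dr":[0,0,0]},{"linear":[0,0,0.2],"dr":[0,0,0]},{"linear":[0,0,0.2],"dr":[0,0,0]},{"linear":[0,0,0.2],"dr":[0,0,0]},{"linear":[0,0,0.2],"dr":[0,0,0]},{"linear":[0,0,0.1],"dr":[0,0,0]},{"linear":[0,0,0.1],"dr":[0,0,0]},{"linear":[0,0,0],"dr":[0,0,0]}]'
python3 - <<'E'
from h import *
st();go(slot(RK,.084,0,.071),RK[2])
E
```

```text
time: 27.4
tool_pos: [0.5848, -0.2897, 0.1282]
eef_rot: [0.691, 0.723, -0.0, -0.0]
force: [0.2, -0.5, -1.0]
gripper_width: 0.126
finger_force: 58.8
time: 28.4
tool_pos: [0.5847, -0.2899, 0.0801]
eef_rot: [0.691, 0.723, -0.0, -0.0]
force: [-1.6, 0.7, -1.8]
gripper_width: 0.126
finger_force: 59.6
t 28.4 tcp [ 0.5847 -0.2899  0.0801] x [-0.045  0.999  0.   ] y [ 0.999  0.045 -0.   ] z [-0.  0. -1.] F [-1.6  0.7 -1.8] w 0.126 ff 59.55129146575928
shift units [-0.059 -0.059  0.228]
turn units [-0.01 -0.    0.02]
turn units [ 0.000e+00 -1.000e-02 -4.498e+01]
```

```bash

python3 -m inch '[{"linear":[0,-0.04,0.05],"dr":[0,0,0]},{"linear":[0,0,0.05],"dr":[0,0,0]},{"linear":[0,0,0.05],"dr":[0,0,0]},{"linear":[0,0,0.05],"dr":[0,0,0]},{"linear":[0,0,0.03],"dr":[0,0,0]},{"linear":[0,0,0.03],"dr":[0,0,0]},{"linear":[0,0,0],"dr":[0,0,0]},{"linear":[0,0,0],"dr":[0,0,0]}]'
python3 - <<'E'
from h import *
st()
E
```

```text
time: 29.4
tool_pos: [0.5838, -0.2899, 0.0712]
eef_rot: [0.691, 0.723, 0.001, 0.0]
force: [-1.1, 2.6, 8.6]
gripper_width: 0.126
finger_force: 61.0
t 29.4 tcp [ 0.5838 -0.2899  0.0712] x [-0.045  0.999  0.   ] y [0.999 0.045 0.001] z [ 0.001  0.    -1.   ] F [-1.1  2.6  8.6] w 0.126 ff 60.96257150173187
```

Seated, with 8.6 N upward on contact. Release, rise, and move over the next card at rack slot +42.

```bash

python3 -m inch '[{"linear":[0,0,0],"dr":[0,0,0]},{"linear":[0,0,0],"dr":[0,0,0]},{"linear":[0,0,0],"dr":[0,0,0]},{"linear":[0,0,-0.3],"dr":[0,0,0]},{"linear":[0,0,-0.6],"dr":[0,0,0]},{"linear":[0,0,-0.6],"dr":[0,0,0]},{"linear":[-0.05,-0.5,0],"dr":[0,0,0]},{"linear":[-0.05,-0.58,0],"dr":[0,0,0]}]' -0.4
python3 -m inch '[{"linear":[0,0,0],"dr":[0,0,0]},{"linear":[0,0,0.4],"dr":[0,0,0]},{"linear":[0,0,0.5],"dr":[0,0,0]},{"linear":[0,0,0.4],"dr":[0,0,0]},{"linear":[0,0,0.2],"dr":[0,0,0]},{"linear":[0,0,0],"dr":[0,0,0]},{"linear":[0,0,0],"dr":[0,0,0]},{"linear":[0,0,0],"dr":[0,0,0]}]'
python3 -m inch '[{"linear":[0,0,0],"dr":[0,0,0]},{"linear":[0,0,0],"dr":[0,0,0]},{"linear":[0,0,0],"dr":[0,0,0]},{"linear":[0,0,0],"dr":[0,0,0]},{"linear":[0,0,0],"dr":[0,0,0]},{"linear":[0,0,0],"dr":[0,0,0]},{"linear":[0,0,0],"dr":[0,0,0]},{"linear":[0,0,0],"dr":[0,0,0]}]' -1 60
python3 - <<'E'
from h import *
st();print(slot(RK,.042))
E
```

```text
time: 30.4
tool_pos: [0.5402, -0.2961, 0.1312]
eef_rot: [0.691, 0.723, 0.0, 0.001]
force: [-0.1, 0.1, 0.2]
gripper_width: 0.299
finger_force: 0.0
time: 31.4
tool_pos: [0.5406, -0.2961, 0.0707]
eef_rot: [0.691, 0.723, 0.0, 0.0]
force: [-0.4, 0.7, 0.0]
gripper_width: 0.299
finger_force: 0.0
time: 32.4
tool_pos: [0.5407, -0.2961, 0.0707]
eef_rot: [0.691, 0.723, 0.0, 0.0]
force: [0.2, 0.7, 5.6]
gripper_width: 0.127
finger_force: 59.3
t 32.4 tcp [ 0.5407 -0.2961  0.0707] x [-0.045  0.999 -0.   ] y [0.999 0.045 0.001] z [ 0.001 -0.    -1.   ] F [0.2 0.7 5.6] w 0.127 ff 59.348756074905396
(np.float64(0.540460025306438), np.float64(-0.2941679857306559), 0)
```

```bash

python3 -m inch '[{"linear":[0,0,-0.1],"dr":[0,0,0]},{"linear":[0,0,-0.3],"dr":[0,0,0]},{"linear":[0,0,-0.5],"dr":[0,0,0]},{"linear":[0,0,-0.8],"dr":[0,0,0]},{"linear":[0,0,-0.8],"dr":[0,0,0]},{"linear":[0,0,-0.8],"dr":[0,0,0]},{"linear":[0,0,-0.5],"dr":[0,0,0]},{"linear":[0,0,-0.2],"dr":[0,0,0]}]'
python3 - <<'E'
from h import *
st();go(slot(MF,.084,0,.23),MF[2])
E
```

```text
time: 33.4
tool_pos: [0.5406, -0.2963, 0.2324]
eef_rot: [0.691, 0.723, 0.001, 0.001]
force: [0.6, -0.3, -2.0]
gripper_width: 0.126
finger_force: 58.6
t 33.4 tcp [ 0.5406 -0.2963  0.2324] x [-0.045  0.999 -0.001] y [0.999 0.045 0.003] z [ 0.003 -0.001 -1.   ] F [ 0.6 -0.3 -2. ] w 0.126 ff 58.5773241519928
shift units [14.187  2.645  0.055]
turn units [ 0.04  0.01 -1.03]
turn units [ 2.000e-02 -5.000e-02  4.397e+01]
```

```bash

python3 -m inch '[{"linear":[0.4,0.1,0],"dr":[0,0,0]},{"linear":[0.8,0.15,0],"dr":[0,0,0]},{"linear":[1,0.2,0],"dr":[0,0,0]},{"linear":[1,0.2,0],"dr":[0,0,0]},{"linear":[1,0.2,0],"dr":[0,0,0]},{"linear":[1,0.2,0],"dr":[0,0,0]},{"linear":[1,0.2,0],"dr":[0,0,0]},{"linear":[1,0.2,0],"dr":[0,0,0]}]'
python3 -m inch '[{"linear":[1,0.2,0],"dr":[0,0,0]},{"linear":[1,0.2,0],"dr":[0,0,0]},{"linear":[1,0.2,0],"dr":[0,0,0]},{"linear":[1,0.2,0],"dr":[0,0,0]},{"linear":[1,0.2,0],"dr":[0,0,0]},{"linear":[1,0.2,0],"dr":[0,0,0]},{"linear":[0.8,0.2,0],"dr":[0,0,0]},{"linear":[0.2,0,0],"dr":[0,0,-1]}]'
python3 - <<'E'
from h import *
st();go(slot(MF,.084,0,.077),MF[2])
E
```

```text
time: 34.4
tool_pos: [0.5846, -0.0028, 0.2291]
eef_rot: [0.691, 0.723, -0.0, -0.001]
force: [0.4, 0.7, -1.8]
gripper_width: 0.123
finger_force: 58.5
time: 35.4
tool_pos: [0.6267, 0.2811, 0.228]
eef_rot: [0.663, 0.748, -0.001, -0.001]
force: [0.5, -0.2, -2.1]
gripper_width: 0.122
finger_force: 58.6
t 35.4 tcp [0.6267 0.2811 0.228 ] x [-0.12   0.993  0.   ] y [ 0.993  0.12  -0.003] z [-0.003 -0.    -1.   ] F [ 0.5 -0.2 -2.1] w 0.122 ff 58.636372089385986
shift units [-0.128 -0.151  3.776]
turn units [-0.04 -0.    0.05]
turn units [  0.    -0.06 -44.95]
```

```bash

python3 -m inch '[{"linear":[-0.13,-0.15,0],"dr":[0,0,0]},{"linear":[0,0,0.4],"dr":[0,0,0]},{"linear":[0,0,0.6],"dr":[0,0,0]},{"linear":[0,0,0.4],"dr":[0,0,0]},{"linear":[0,0,0.2],"dr":[0,0,0]},{"linear":[0,0,0.2],"dr":[0,0,0]},{"linear":[0,0,0.2],"dr":[0,0,0]},{"linear":[0,0,0.2],"dr":[0,0,0]}]'
python3 -m inch '[{"linear":[0,0,0.2],"dr":[0,0,0]},{"linear":[0,0,0.2],"dr":[0,0,0]},{"linear":[0,0,0.2],"dr":[0,0,0]},{"linear":[0,0,0.2],"dr":[0,0,0]},{"linear":[0,0,0.2],"dr":[0,0,0]},{"linear":[0,0,0.2],"dr":[0,0,0]},{"linear":[0,0,0.1],"dr":[0,0,0]},{"linear":[0,0,0],"dr":[0,0,0]}]'
python3 - <<'E'
from h import *
st();go(slot(MF,.084,0,.077),MF[2])
E
```

```text
time: 36.4
tool_pos: [0.6234, 0.2709, 0.142]
eef_rot: [0.665, 0.747, 0.0, 0.0]
force: [0.2, -0.0, -1.6]
gripper_width: 0.132
finger_force: 58.6
time: 37.4
tool_pos: [0.6231, 0.2708, 0.0898]
eef_rot: [0.665, 0.747, -0.0, -0.0]
force: [-0.3, 1.3, -1.7]
gripper_width: 0.125
finger_force: 58.6
t 37.4 tcp [0.6231 0.2708 0.0898] x [-0.115  0.993 -0.   ] y [ 0.993  0.115 -0.   ] z [-0. -0. -1.] F [-0.3  1.3 -1.7] w 0.125 ff 58.631486892700195
shift units [ 0.118 -0.041  0.32 ]
turn units [-0.01  0.   -0.03]
turn units [0.000e+00 1.000e-02 4.497e+01]
```

```bash

python3 -m inch '[{"linear":[0.05,-0.03,0.1],"dr":[0,0,0]},{"linear":[0,0,0.06],"dr":[0,0,0]},{"linear":[0,0,0.05],"dr":[0,0,0]},{"linear":[0,0,0.05],"dr":[0,0,0]},{"linear":[0,0,0.03],"dr":[0,0,0]},{"linear":[0,0,0.03],"dr":[0,0,0]},{"linear":[0,0,0.03],"dr":[0,0,0]},{"linear":[0,0,0],"dr":[0,0,0]}]'
python3 - <<'E'
from h import *
st()
E
```

```text
time: 38.4
tool_pos: [0.6222, 0.2727, 0.0767]
eef_rot: [0.665, 0.746, 0.0, 0.0]
force: [-0.5, 0.4, 3.9]
gripper_width: 0.122
finger_force: 59.4
t 38.4 tcp [0.6222 0.2727 0.0767] x [-0.114  0.993  0.   ] y [0.993 0.114 0.001] z [ 0.001  0.    -1.   ] F [-0.5  0.4  3.9] w 0.122 ff 59.39044654369354
```

Home (bottom at 14 mm). Release and return for the card in rack slot 0.

```bash

python3 -m inch '[{"linear":[0,0,0],"dr":[0,0,0]},{"linear":[0,0,0],"dr":[0,0,0]},{"linear":[0,0,0],"dr":[0,0,0]},{"linear":[0,0,-0.4],"dr":[0,0,0]},{"linear":[0,0,-0.8],"dr":[0,0,0]},{"linear":[0,0,-0.8],"dr":[0,0,0]},{"linear":[0,0,-0.8],"dr":[0,0,0]},{"linear":[0,0,-0.2],"dr":[0,0,0]}]' -0.4
python3 - <<'E'
from h import *
st();go(slot(RK,0,-.001,.18),RK[2])
E
```

```text
time: 39.4
tool_pos: [0.623, 0.2729, 0.1997]
eef_rot: [0.665, 0.746, 0.002, 0.001]
force: [0.5, -0.1, -0.4]
gripper_width: 0.298
finger_force: 0.0
t 39.4 tcp [0.623  0.2729 0.1997] x [-0.114  0.993  0.002] y [0.993 0.114 0.004] z [ 0.004  0.002 -1.   ] F [ 0.5 -0.1 -0.4] w 0.298 ff 0.0
shift units [-13.799  -4.722   0.447]
turn units [ 0.06 -0.03  1.02]
turn units [ 4.000e-02  9.000e-02 -4.398e+01]
```

```bash

python3 -m inch '[{"linear":[-0.9,-0.3,0],"dr":[0,0,0]},{"linear":[-1,-0.34,0],"dr":[0,0,0]},{"linear":[-1,-0.34,0],"dr":[0,0,0]},{"linear":[-1,-0.34,0],"dr":[0,0,0]},{"linear":[-1,-0.34,0],"dr":[0,0,0]},{"linear":[-1,-0.34,0],"dr":[0,0,0]},{"linear":[-1,-0.34,0],"dr":[0,0,0]},{"linear":[-1,-0.34,0],"dr":[0,0,0]}]'
python3 -m inch '[{"linear":[-1,-0.34,0],"dr":[0,0,0]},{"linear":[-1,-0.34,0],"dr":[0,0,0]},{"linear":[-1,-0.34,0],"dr":[0,0,0]},{"linear":[-1,-0.34,0],"dr":[0,0,0]},{"linear":[-1,-0.36,0],"dr":[0,0,0]},{"linear":[-0.9,-0.36,0],"dr":[0.06,0,1]},{"linear":[0,0,0],"dr":[0,0,0]},{"linear":[0,0,0],"dr":[0,0,0]}]'
python3 - <<'E'
from h import *
st();go(slot(RK,0,-.001,.071),RK[2])
E
```

```text
time: 40.4
tool_pos: [0.5509, -0.0549, 0.196]
eef_rot: [0.665, 0.746, 0.0, -0.0]
force: [0.2, -0.3, -0.3]
gripper_width: 0.302
finger_force: 0.0
time: 41.4
tool_pos: [0.4961, -0.2968, 0.1958]
eef_rot: [0.691, 0.723, -0.001, -0.002]
force: [0.1, 1.0, -0.2]
gripper_width: 0.302
finger_force: 0.0
t 41.4 tcp [ 0.4961 -0.2968  0.1958] x [-0.046  0.999  0.001] y [ 0.999  0.046 -0.004] z [-0.005  0.    -1.   ] F [ 0.1  1.  -0.2] w 0.302 ff 0.0
shift units [-0.011  0.076  3.119]
turn units [-0.06 -0.01  0.03]
turn units [ 1.000e-02 -1.000e-01 -4.497e+01]
```

```bash

python3 -m inch '[{"linear":[0,0.05,0.6],"dr":[-0.06,0,0]},{"linear":[0,0,0.8],"dr":[0,0,0]},{"linear":[0,0,0.7],"dr":[0,0,0]},{"linear":[0,0,0.5],"dr":[0,0,0]},{"linear":[0,0,0.4],"dr":[0,0,0]},{"linear":[0,0,0.12],"dr":[0,0,0]},{"linear":[0,0,0],"dr":[0,0,0]},{"linear":[0,0,0],"dr":[0,0,0]}]'
python3 -m inch '[{"linear":[0,0,0],"dr":[0,0,0]},{"linear":[0,0,0],"dr":[0,0,0]},{"linear":[0,0,0],"dr":[0,0,0]},{"linear":[0,0,0],"dr":[0,0,0]},{"linear":[0,0,0],"dr":[0,0,0]},{"linear":[0,0,0],"dr":[0,0,0]},{"linear":[0,0,0],"dr":[0,0,0]},{"linear":[0,0,0],"dr":[0,0,0]}]' -1 60
python3 -m inch '[{"linear":[0,0,-0.1],"dr":[0,0,0]},{"linear":[0,0,-0.3],"dr":[0,0,0]},{"linear":[0,0,-0.5],"dr":[0,0,0]},{"linear":[0,0,-0.8],"dr":[0,0,0]},{"linear":[0,0,-0.8],"dr":[0,0,0]},{"linear":[0,0,-0.8],"dr":[0,0,0]},{"linear":[0,0,-0.5],"dr":[0,0,0]},{"linear":[0,0,-0.2],"dr":[0,0,0]}]'
python3 - <<'E'
from h import *
st();go(slot(MF,.042,0,.23),MF[2])
E
```

```text
time: 42.4
tool_pos: [0.4983, -0.2977, 0.072]
eef_rot: [0.691, 0.723, 0.0, 0.001]
force: [0.7, 0.8, 0.9]
gripper_width: 0.307
finger_force: 0.0
time: 43.4
tool_pos: [0.4984, -0.2977, 0.072]
eef_rot: [0.691, 0.723, 0.0, 0.001]
force: [0.5, 1.2, 7.2]
gripper_width: 0.125
finger_force: 59.4
time: 44.4
tool_pos: [0.4981, -0.2979, 0.2335]
eef_rot: [0.691, 0.723, 0.001, 0.001]
force: [-0.5, -0.6, -1.4]
gripper_width: 0.124
finger_force: 58.6
t 44.4 tcp [ 0.4981 -0.2979  0.2335] x [-0.045  0.999 -0.001] y [0.999 0.045 0.003] z [ 0.003 -0.001 -1.   ] F [-0.5 -0.6 -1.4] w 0.124 ff 58.57170045375824
shift units [14.102  2.66   0.082]
turn units [ 0.04  0.01 -1.03]
turn units [ 2.000e-02 -5.000e-02  4.397e+01]
```

```bash

python3 -m inch '[{"linear":[0.4,0.1,0],"dr":[0,0,0]},{"linear":[0.8,0.15,0],"dr":[0,0,0]},{"linear":[1,0.2,0],"dr":[0,0,0]},{"linear":[1,0.2,0],"dr":[0,0,0]},{"linear":[1,0.2,0],"dr":[0,0,0]},{"linear":[1,0.2,0],"dr":[0,0,0]},{"linear":[1,0.2,0],"dr":[0,0,0]},{"linear":[1,0.2,0],"dr":[0,0,0]}]'
python3 -m inch '[{"linear":[1,0.2,0],"dr":[0,0,0]},{"linear":[1,0.2,0],"dr":[0,0,0]},{"linear":[1,0.2,0],"dr":[0,0,0]},{"linear":[1,0.2,0],"dr":[0,0,0]},{"linear":[1,0.2,0],"dr":[0,0,0]},{"linear":[1,0.2,0],"dr":[0,0,0]},{"linear":[0.7,0,0],"dr":[0,0,0]},{"linear":[0.1,0,0],"dr":[0,0,-1]}]'
python3 -m inch '[{"linear":[0,0,0],"dr":[0,0,0]},{"linear":[0,0,0.2],"dr":[0,0,0]},{"linear":[0,0,0.3],"dr":[0,0,0]},{"linear":[0,0,0.3],"dr":[0,0,0]},{"linear":[0,0,0.2],"dr":[0,0,0]},{"linear":[0,0,0],"dr":[0,0,0]},{"linear":[0,0,0],"dr":[0,0,0]},{"linear":[0,0,0],"dr":[0,0,0]}]'
python3 - <<'E'
from h import *
st();go(slot(MF,.042,0,.078),MF[2])
E
```

```text
time: 45.4
tool_pos: [0.5421, -0.0045, 0.2304]
eef_rot: [0.691, 0.723, -0.001, -0.001]
force: [0.2, -1.2, -1.9]
gripper_width: 0.121
finger_force: 58.5
time: 46.4
tool_pos: [0.5763, 0.2709, 0.2294]
eef_rot: [0.663, 0.749, -0.001, -0.001]
force: [-0.3, -0.6, -1.3]
gripper_width: 0.123
finger_force: 58.6
time: 47.4
tool_pos: [0.5788, 0.2669, 0.1917]
eef_rot: [0.665, 0.747, 0.0, 0.0]
force: [0.4, -0.7, -1.1]
gripper_width: 0.127
finger_force: 58.6
t 47.4 tcp [0.5788 0.2669 0.1917] x [-0.115  0.993  0.   ] y [0.993 0.115 0.001] z [ 0.001  0.    -1.   ] F [ 0.4 -0.7 -1.1] w 0.127 ff 58.5804408788681
shift units [0.086 0.019 2.843]
turn units [ 0.01 -0.   -0.03]
turn units [-1.000e-02 -2.000e-02  4.497e+01]
```

```bash

python3 -m inch '[{"linear":[0.08,0,0.3],"dr":[0,0,0]},{"linear":[0,0,0.4],"dr":[0,0,0]},{"linear":[0,0,0.3],"dr":[0,0,0]},{"linear":[0,0,0.2],"dr":[0,0,0]},{"linear":[0,0,0.2],"dr":[0,0,0]},{"linear":[0,0,0.2],"dr":[0,0,0]},{"linear":[0,0,0.2],"dr":[0,0,0]},{"linear":[0,0,0.2],"dr":[0,0,0]}]'
python3 -m inch '[{"linear":[0,0,0.2],"dr":[0,0,0]},{"linear":[0,0,0.2],"dr":[0,0,0]},{"linear":[0,0,0.1],"dr":[0,0,0]},{"linear":[0,0,0.1],"dr":[0,0,0]},{"linear":[0,0,0.1],"dr":[0,0,0]},{"linear":[0,0,0],"dr":[0,0,0]},{"linear":[0,0,0],"dr":[0,0,0]},{"linear":[0,0,0],"dr":[0,0,0]}]'
python3 -m inch '[{"linear":[0,0,0.05],"dr":[0,0,0]},{"linear":[0,0,0.04],"dr":[0,0,0]},{"linear":[0,0,0.03],"dr":[0,0,0]},{"linear":[0,0,0.03],"dr":[0,0,0]},{"linear":[0,0,0.03],"dr":[0,0,0]},{"linear":[0,0,0],"dr":[0,0,0]},{"linear":[0,0,0],"dr":[0,0,0]},{"linear":[0,0,0],"dr":[0,0,0]}]'
python3 - <<'E'
from h import *
st();go(slot(MF,.042,0,.078),MF[2])
E
```

```text
time: 48.4
tool_pos: [0.5783, 0.2699, 0.1107]
eef_rot: [0.665, 0.746, 0.0, 0.0]
force: [2.3, -0.0, -0.7]
gripper_width: 0.125
finger_force: 59.2
time: 49.4
tool_pos: [0.5783, 0.2699, 0.0831]
eef_rot: [0.665, 0.747, 0.0, 0.0]
force: [5.5, 1.2, -4.9]
gripper_width: 0.129
finger_force: 58.7
time: 50.4
tool_pos: [0.579, 0.2699, 0.078]
eef_rot: [0.666, 0.746, 0.001, 0.0]
force: [-0.9, -2.0, 15.0]
gripper_width: 0.126
finger_force: 61.4
t 50.4 tcp [0.579  0.2699 0.078 ] x [-0.114  0.993  0.001] y [0.993 0.114 0.002] z [ 0.002  0.001 -1.   ] F [-0.9 -2.  15. ] w 0.126 ff 61.44939422607422
shift units [0.012 0.008 0.001]
turn units [ 0.02 -0.01 -0.04]
turn units [-2.000e-02 -4.000e-02  4.496e+01]
```

Home. Release and fetch the last card (rack slot −42).

```bash
sed -i 's/MF=(.5375,.2655/MF=(.5385,.2655/' h.py
python3 -m inch '[{"linear":[0,0,0],"dr":[0,0,0]},{"linear":[0,0,0],"dr":[0,0,0]},{"linear":[0,0,0],"dr":[0,0,0]},{"linear":[0,0,-0.4],"dr":[0,0,0]},{"linear":[0,0,-0.8],"dr":[0,0,0]},{"linear":[0,0,-0.8],"dr":[0,0,0]},{"linear":[0,0,-0.8],"dr":[0,0,0]},{"linear":[0,0,-0.2],"dr":[0,0,0]}]' -0.4
python3 - <<'E'
from h import *
st();go(slot(RK,-.042,-.001,.18),RK[2])
E
python3 -m inch '[{"linear":[-0.9,-0.3,0],"dr":[0,0,0]},{"linear":[-1,-0.34,0],"dr":[0,0,0]},{"linear":[-1,-0.34,0],"dr":[0,0,0]},{"linear":[-1,-0.34,0],"dr":[0,0,0]},{"linear":[-1,-0.34,0],"dr":[0,0,0]},{"linear":[-1,-0.34,0],"dr":[0,0,0]},{"linear":[-1,-0.34,0],"dr":[0,0,0]},{"linear":[-1,-0.34,0],"dr":[0,0,0]}]'
python3 -m inch '[{"linear":[-1,-0.34,0],"dr":[0,0,0]},{"linear":[-1,-0.34,0],"dr":[0,0,0]},{"linear":[-1,-0.34,0],"dr":[0,0,0]},{"linear":[-1,-0.34,0],"dr":[0,0,0]},{"linear":[-1,-0.36,0],"dr":[0,0,0]},{"linear":[-0.9,-0.36,0],"dr":[0,0,1]},{"linear":[0,0,0],"dr":[0,0,0]},{"linear":[0,0,0],"dr":[0,0,0]}]'
python3 - <<'E'
from h import *
st();go(slot(RK,-.042,-.001,.071),RK[2])
E
```

```text
time: 51.4
tool_pos: [0.5792, 0.2702, 0.1993]
eef_rot: [0.665, 0.746, 0.002, 0.001]
force: [-0.4, -0.0, -1.0]
gripper_width: 0.299
finger_force: 0.0
t 51.4 tcp [0.5792 0.2702 0.1993] x [-0.114  0.993  0.002] y [0.993 0.114 0.004] z [ 0.004  0.002 -1.   ] F [-0.4 -0.  -1. ] w 0.299 ff 0.0
shift units [-13.784  -4.674   0.44 ]
turn units [ 0.05 -0.03  1.02]
turn units [ 4.000e-02  8.000e-02 -4.398e+01]
time: 52.4
tool_pos: [0.5071, -0.0575, 0.1959]
eef_rot: [0.665, 0.747, -0.0, -0.0]
force: [0.7, -1.1, -0.2]
gripper_width: 0.299
finger_force: 0.0
time: 53.4
tool_pos: [0.4523, -0.2995, 0.1957]
eef_rot: [0.691, 0.723, 0.0, -0.0]
force: [0.2, 0.7, 0.7]
gripper_width: 0.3
finger_force: 0.0
t 53.4 tcp [ 0.4523 -0.2995  0.1957] x [-0.046  0.999  0.001] y [ 0.999  0.046 -0.   ] z [-0.001  0.001 -1.   ] F [0.2 0.7 0.7] w 0.3 ff 0.0
shift units [0.01  0.109 3.118]
turn units [-0.01 -0.01  0.03]
turn units [ 1.000e-02 -1.000e-02 -4.497e+01]
```

```bash

python3 -m inch '[{"linear":[0,0.11,0.6],"dr":[0,0,0]},{"linear":[0,0,0.8],"dr":[0,0,0]},{"linear":[0,0,0.7],"dr":[0,0,0]},{"linear":[0,0,0.5],"dr":[0,0,0]},{"linear":[0,0,0.4],"dr":[0,0,0]},{"linear":[0,0,0.12],"dr":[0,0,0]},{"linear":[0,0,0],"dr":[0,0,0]},{"linear":[0,0,0],"dr":[0,0,0]}]'
python3 -m inch '[{"linear":[0,0,0],"dr":[0,0,0]},{"linear":[0,0,0],"dr":[0,0,0]},{"linear":[0,0,0],"dr":[0,0,0]},{"linear":[0,0,0],"dr":[0,0,0]},{"linear":[0,0,0],"dr":[0,0,0]},{"linear":[0,0,0],"dr":[0,0,0]},{"linear":[0,0,0],"dr":[0,0,0]},{"linear":[0,0,0],"dr":[0,0,0]}]' -1 60
python3 -m inch '[{"linear":[0,0,-0.1],"dr":[0,0,0]},{"linear":[0,0,-0.3],"dr":[0,0,0]},{"linear":[0,0,-0.5],"dr":[0,0,0]},{"linear":[0,0,-0.8],"dr":[0,0,0]},{"linear":[0,0,-0.8],"dr":[0,0,0]},{"linear":[0,0,-0.8],"dr":[0,0,0]},{"linear":[0,0,-0.5],"dr":[0,0,0]},{"linear":[0,0,-0.2],"dr":[0,0,0]}]'
python3 - <<'E'
from h import *
st();go(slot(MF,0,0,.23),MF[2])
E
```

```text
time: 54.4
tool_pos: [0.4571, -0.3004, 0.072]
eef_rot: [0.691, 0.723, 0.0, 0.001]
force: [0.8, 1.0, 0.2]
gripper_width: 0.301
finger_force: 0.0
time: 55.4
tool_pos: [0.4572, -0.3003, 0.072]
eef_rot: [0.691, 0.723, 0.0, 0.001]
force: [0.3, 1.7, 6.4]
gripper_width: 0.123
finger_force: 59.1
time: 56.4
tool_pos: [0.4569, -0.3005, 0.2333]
eef_rot: [0.691, 0.723, 0.001, 0.001]
force: [0.2, -0.1, -2.0]
gripper_width: 0.125
finger_force: 58.7
t 56.4 tcp [ 0.4569 -0.3005  0.2333] x [-0.045  0.999 -0.001] y [0.999 0.045 0.003] z [ 0.003 -0.001 -1.   ] F [ 0.2 -0.1 -2. ] w 0.125 ff 58.66027235984802
shift units [14.044  2.669  0.08 ]
turn units [ 0.04  0.01 -1.04]
turn units [ 2.000e-02 -5.000e-02  4.396e+01]
```

```bash

python3 -m inch '[{"linear":[0.4,0.1,0],"dr":[0,0,0]},{"linear":[0.8,0.15,0],"dr":[0,0,0]},{"linear":[1,0.2,0],"dr":[0,0,0]},{"linear":[1,0.2,0],"dr":[0,0,0]},{"linear":[1,0.2,0],"dr":[0,0,0]},{"linear":[1,0.2,0],"dr":[0,0,0]},{"linear":[1,0.2,0],"dr":[0,0,0]},{"linear":[1,0.2,0],"dr":[0,0,0]}]'
python3 -m inch '[{"linear":[1,0.2,0],"dr":[0,0,0]},{"linear":[1,0.2,0],"dr":[0,0,0]},{"linear":[1,0.2,0],"dr":[0,0,0]},{"linear":[1,0.2,0],"dr":[0,0,0]},{"linear":[1,0.2,0],"dr":[0,0,0]},{"linear":[1,0.2,0],"dr":[0,0,0]},{"linear":[0.7,0,0],"dr":[0,0,0]},{"linear":[0.1,0,0],"dr":[0,0,-1.0]}]'
python3 -m inch '[{"linear":[0,0,0],"dr":[0,0,0]},{"linear":[0,0,0.2],"dr":[0,0,0]},{"linear":[0,0,0.3],"dr":[0,0,0]},{"linear":[0,0,0.3],"dr":[0,0,0]},{"linear":[0,0,0.2],"dr":[0,0,0]},{"linear":[0,0,0],"dr":[0,0,0]},{"linear":[0,0,0],"dr":[0,0,0]},{"linear":[0,0,0],"dr":[0,0,0]}]'
python3 - <<'E'
from h import *
st();go(slot(MF,0,0,.078),MF[2])
E
```

```text
time: 57.4
tool_pos: [0.5014, -0.0086, 0.2313]
eef_rot: [0.691, 0.723, -0.0, -0.0]
force: [0.4, 0.9, -2.0]
gripper_width: 0.12
finger_force: 58.6
time: 58.4
tool_pos: [0.5363, 0.2667, 0.2305]
eef_rot: [0.664, 0.748, -0.001, -0.0]
force: [0.7, -1.0, -0.8]
gripper_width: 0.124
finger_force: 58.6
time: 59.4
tool_pos: [0.5376, 0.2643, 0.1917]
eef_rot: [0.665, 0.747, 0.0, 0.0]
force: [0.1, 1.0, -0.7]
gripper_width: 0.123
finger_force: 58.6
t 59.4 tcp [0.5376 0.2643 0.1917] x [-0.115  0.993  0.   ] y [0.993 0.115 0.001] z [ 0.001  0.    -1.   ] F [ 0.1  1.  -0.7] w 0.123 ff 58.61923813819885
shift units [0.026 0.024 2.842]
turn units [ 0.01 -0.   -0.03]
turn units [-1.000e-02 -2.000e-02  4.497e+01]
```

```bash

python3 -m inch '[{"linear":[0.03,0.02,0.3],"dr":[0,0,0]},{"linear":[0,0,0.4],"dr":[0,0,0]},{"linear":[0,0,0.3],"dr":[0,0,0]},{"linear":[0,0,0.2],"dr":[0,0,0]},{"linear":[0,0,0.2],"dr":[0,0,0]},{"linear":[0,0,0.2],"dr":[0,0,0]},{"linear":[0,0,0.2],"dr":[0,0,0]},{"linear":[0,0,0.2],"dr":[0,0,0]}]'
python3 -m inch '[{"linear":[0,0,0.2],"dr":[0,0,0]},{"linear":[0,0,0.2],"dr":[0,0,0]},{"linear":[0,0,0.1],"dr":[0,0,0]},{"linear":[0,0,0.1],"dr":[0,0,0]},{"linear":[0,0,0.1],"dr":[0,0,0]},{"linear":[0,0,0],"dr":[0,0,0]},{"linear":[0,0,0],"dr":[0,0,0]},{"linear":[0,0,0],"dr":[0,0,0]}]'
python3 -m inch '[{"linear":[0,0,0.05],"dr":[0,0,0]},{"linear":[0,0,0.04],"dr":[0,0,0]},{"linear":[0,0,0.03],"dr":[0,0,0]},{"linear":[0,0,0.03],"dr":[0,0,0]},{"linear":[0,0,0.03],"dr":[0,0,0]},{"linear":[0,0,0],"dr":[0,0,0]},{"linear":[0,0,0],"dr":[0,0,0]},{"linear":[0,0,0],"dr":[0,0,0]}]'
python3 - <<'E'
from h import *
st();go(slot(MF,0,0,.078),MF[2])
E
```

```text
time: 60.4
tool_pos: [0.5381, 0.2655, 0.1108]
eef_rot: [0.665, 0.747, 0.0, 0.0]
force: [0.5, -0.7, -1.7]
gripper_width: 0.124
finger_force: 58.7
time: 61.4
tool_pos: [0.5381, 0.2655, 0.0835]
eef_rot: [0.665, 0.747, 0.0, 0.0]
force: [1.0, 0.7, -1.4]
gripper_width: 0.124
finger_force: 58.7
time: 62.4
tool_pos: [0.539, 0.2656, 0.078]
eef_rot: [0.666, 0.746, 0.001, 0.0]
force: [-4.0, -3.7, 13.4]
gripper_width: 0.127
finger_force: 60.7
t 62.4 tcp [0.539  0.2656 0.078 ] x [-0.114  0.993  0.001] y [0.993 0.114 0.002] z [ 0.002  0.001 -1.   ] F [-4.  -3.7 13.4] w 0.127 ff 60.69059908390045
shift units [-0.    -0.014 -0.001]
turn units [ 0.03 -0.01 -0.04]
turn units [-2.000e-02 -5.000e-02  4.496e+01]
```

Home. Release, rise, turn back toward the cover's yaw, and check everything.

```bash

python3 -m inch '[{"linear":[0,0,0],"dr":[0,0,0]},{"linear":[0,0,0],"dr":[0,0,0]},{"linear":[0,0,0],"dr":[0,0,0]},{"linear":[0,0,-0.4],"dr":[0,0,0]},{"linear":[0,0,-0.8],"dr":[0,0,0]},{"linear":[0,0,-0.8],"dr":[0,0,0]},{"linear":[0,0,-0.8],"dr":[0,0,0]},{"linear":[0,0,-0.8],"dr":[0,0,0]}]' -0.2
python3 -m inch '[{"linear":[-1,0,0],"dr":[0,0,0]},{"linear":[-1,0,0],"dr":[0,0,0]},{"linear":[-1,0,0],"dr":[0,0,0]},{"linear":[-1,0,0],"dr":[0,0,0]},{"linear":[-1,0,0],"dr":[0,0,0]},{"linear":[-1,0,0],"dr":[0,0,0]},{"linear":[-1,0,0],"dr":[0,0,0]},{"linear":[0,0,0],"dr":[0,0,-0.5]}]' >/dev/null
for i in 1 2; do python3 -m inch '[{"linear":[0,0,0],"dr":[0,0,-1]},{"linear":[0,0,0],"dr":[0,0,-1]},{"linear":[0,0,0],"dr":[0,0,-1]},{"linear":[0,0,0],"dr":[0,0,-1]},{"linear":[0,0,0],"dr":[0,0,-1]},{"linear":[0,0,0],"dr":[0,0,-1]},{"linear":[0,0,0],"dr":[0,0,-1]},{"linear":[0,0,0],"dr":[0,0,-1]}]' >/dev/null; done
python3 -m inch '[{"linear":[0,0,0],"dr":[0,0,-1]},{"linear":[0,0,0],"dr":[0,0,-1]},{"linear":[0,0,0],"dr":[0,0,-1]},{"linear":[0,0,0],"dr":[0,0,-1]},{"linear":[0,0,0],"dr":[0,0,-1]},{"linear":[0,0,0],"dr":[0,0,-1]},{"linear":[0,0,0],"dr":[0,0,0]},{"linear":[0,0,0],"dr":[0,0,0]}]'
python3 - <<'E'
from cov import *
st();
a=cv2.resize(snapshot("scene")[90:300,90:370],None,fx=2.8,fy=2.8,interpolation=3);cv2.imwrite("pics/s4.png",a[:,:,::-1])
print(cover(.014,(180,130,360,300)))
im=snapshot("top")
print([(at("top",d["uv"],0.014)) for d in landmark_of("top","cover")],[(at("top",d["uv"],0.054),d["score"]) for d in landmark_of("top","cover_handle")])
E
```

```text
time: 63.4
tool_pos: [0.5381, 0.2653, 0.2224]
eef_rot: [0.665, 0.746, 0.001, 0.0]
force: [-0.3, 0.4, 0.1]
gripper_width: 0.406
finger_force: 0.0
time: 67.4
tool_pos: [0.5701, -0.0122, 0.2205]
eef_rot: [-0.057, 0.998, 0.0, 0.0]
force: [0.4, 0.6, 1.1]
gripper_width: 0.397
finger_force: 0.0
t 67.4 tcp [ 0.5701 -0.0122  0.2205] x [-0.994 -0.114 -0.   ] y [-0.114  0.994  0.   ] z [ 0.  0. -1.] F [0.4 0.6 1.1] w 0.397 ff 0.0
([(536.2, 270.0, 246, 109, 6.4)], [(553.3, 319.7, 265, 99, -16.6), (753.7, 236.9, 22, 21, 1.8)])
[] []
```

View pics/s4.png

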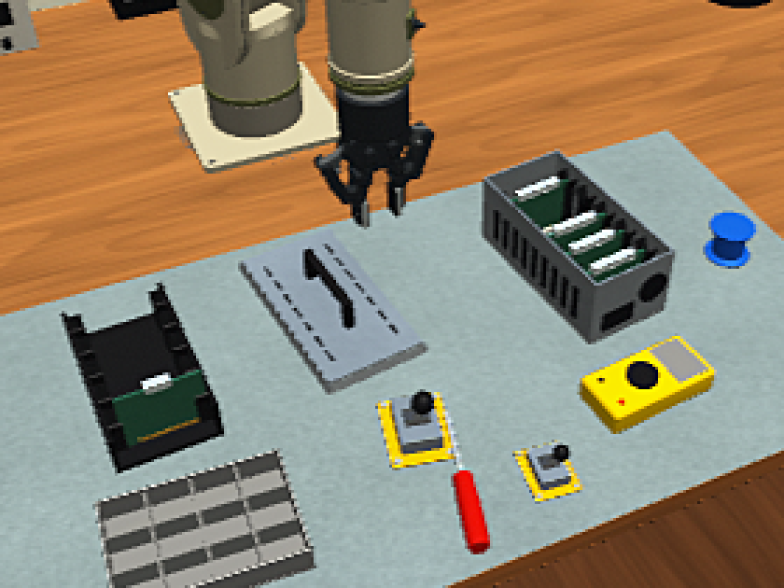

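All three new cards are home and level in the mainframe, with the old card in the rack end slot at crop (160,400). The lever leans to the off side. The arm hides the cover from the top camera, so I'll step aside and re-measure it.

```bash

python3 -m inch '[{"linear":[0,1,0],"dr":[0,0,0]},{"linear":[0,1,0],"dr":[0,0,0]},{"linear":[0,1,0],"dr":[0,0,0]},{"linear":[0,1,0],"dr":[0,0,0]},{"linear":[0,1,0],"dr":[0,0,0]},{"linear":[0,0,0],"dr":[0,0,0]},{"linear":[0,0,0],"dr":[0,0,0]},{"linear":[0,0,0],"dr":[0,0,0]}]'
python3 - <<'E'
from cov import *
st();print(cover(.014,(235,150,360,300)))
im=snapshot("top");p=proj("top",(.4844,-.0205,.06)).astype(int);print(p)
m=(im.max(2)<75);q=np.zeros_like(m);q[p[1]-35:p[1]+35,p[0]-30:p[0]+30]=m[p[1]-35:p[1]+35,p[0]-30:p[0]+30];print(rect(q,"top",.06,15))
print([(at("top",d["uv"],0.054),d["score"]) for d in landmark_of("top","cover_handle")])
E
```

```text
time: 68.65
tool_pos: [0.5475, 0.1846, 0.2201]
eef_rot: [-0.056, 0.998, -0.0, 0.0]
force: [0.1, 0.5, -0.7]
gripper_width: 0.402
finger_force: 0.0
t 68.65 tcp [0.5475 0.1846 0.2201] x [-0.994 -0.113 -0.   ] y [-0.113  0.994 -0.   ] z [ 0. -0. -1.] F [ 0.1  0.5 -0.7] w 0.402 ff 0.0
([(463.5, -47.1, 260, 133, 6.8)], [(464.3, -45.7, 110, 9, 7.2), (741.4, -36.0, 19, 19, 33.8)])
[299 242]
[(463.2, -45.8, 113, 10, 7.2)]
[(array([ 0.4643, -0.0459,  0.054 ]), 0.82), (array([ 0.4667, -0.0474,  0.054 ]), 0.53)]
```

The cover has been knocked to (0.463, −0.047), yaw +0.5°. Re-target the handle there.

```bash

python3 - <<'E'
from h import *
go((.463,-.0465,.15),np.radians(97.2))
E
```

```text
shift units [ 2.752 -5.514  1.754]
turn units [-0.    0.   -0.18]
turn units [ 0.    0.   44.82]
```

```bash

python3 -m inch '[{"linear":[0.4,-0.8,0],"dr":[0,0,0]},{"linear":[0.4,-0.8,0],"dr":[0,0,0]},{"linear":[0.4,-0.8,0.2],"dr":[0,0,0]},{"linear":[0.4,-0.8,0.4],"dr":[0,0,0]},{"linear":[0.4,-0.8,0.4],"dr":[0,0,0]},{"linear":[0.4,-0.8,0.4],"dr":[0,0,0]},{"linear":[0.35,-0.71,0.35],"dr":[0,0,0]},{"linear":[0,0,0],"dr":[0,0,-0.18]}]'
python3 -m inch '[{"linear":[0,0,0],"dr":[0,0,0]},{"linear":[0,0,0],"dr":[0,0,0]},{"linear":[0,0,0],"dr":[0,0,0]},{"linear":[0,0,0],"dr":[0,0,0]},{"linear":[0,0,0],"dr":[0,0,0]},{"linear":[0,0,0],"dr":[0,0,0]},{"linear":[0,0,0],"dr":[0,0,0]},{"linear":[0,0,0],"dr":[0,0,0]}]'>/dev/null
python3 - <<'E'
from h import *
st();go((.463,-.0465,.036),np.radians(97.2))
E
```

```text
time: 69.8
tool_pos: [0.4618, -0.0481, 0.1494]
eef_rot: [-0.062, 0.998, -0.0, -0.001]
force: [-0.2, 0.6, 0.1]
gripper_width: 0.401
finger_force: 0.0
t 70.8 tcp [ 0.4631 -0.0456  0.15  ] x [-0.992 -0.127 -0.   ] y [-0.127  0.992 -0.   ] z [ 0. -0. -1.] F [-0.4 -0.3  0.2] w 0.4 ff 0.0
shift units [ 0.006 -0.023  2.851]
turn units [-0.    0.    0.02]
turn units [ -0.    -0.   -44.98]
```

```bash

python3 -m inch '[{"linear":[0,0,0.6],"dr":[0,0,0]},{"linear":[0,0,0.7],"dr":[0,0,0]},{"linear":[0,0,0.6],"dr":[0,0,0]},{"linear":[0,0,0.5],"dr":[0,0,0]},{"linear":[0,0,0.3],"dr":[0,0,0]},{"linear":[0,0,0.14],"dr":[0,0,0]},{"linear":[0,0,0],"dr":[0,0,0]},{"linear":[0,0,0],"dr":[0,0,0]}]'
python3 -m inch '[{"linear":[0,0,0],"dr":[0,0,0]},{"linear":[0,0,0],"dr":[0,0,0]},{"linear":[0,0,0],"dr":[0,0,0]},{"linear":[0,0,0],"dr":[0,0,0]},{"linear":[0,0,0],"dr":[0,0,0]},{"linear":[0,0,0],"dr":[0,0,0]},{"linear":[0,0,0],"dr":[0,0,0]},{"linear":[0,0,0],"dr":[0,0,0]}]' -1 80
python3 -m inch '[{"linear":[0,0,-0.1],"dr":[0,0,0]},{"linear":[0,0,-0.3],"dr":[0,0,0]},{"linear":[0,0,-0.6],"dr":[0,0,0]},{"linear":[0,0,-0.8],"dr":[0,0,0]},{"linear":[0,0,-1],"dr":[0,0,0]},{"linear":[0,0,-1],"dr":[0,0,0]},{"linear":[0,0,-0.8],"dr":[0,0,0]},{"linear":[0,0,-0.3],"dr":[0,0,0]}]'
python3 - <<'E'
from h import *
st();go((.5378,.2654,.22),np.radians(96.8))
E
```

```text
time: 71.8
tool_pos: [0.4636, -0.0456, 0.037]
eef_rot: [-0.064, 0.998, 0.0, 0.001]
force: [-0.0, -0.3, 0.4]
gripper_width: 0.401
finger_force: 0.0
time: 72.8
tool_pos: [0.4635, -0.0456, 0.0371]
eef_rot: [-0.064, 0.998, 0.0, 0.0]
force: [-2.1, -0.8, 5.1]
gripper_width: 0.123
finger_force: 78.1
time: 73.8
tool_pos: [0.4636, -0.0457, 0.2344]
eef_rot: [-0.064, 0.998, 0.0, 0.001]
force: [0.1, -0.4, -4.9]
gripper_width: 0.124
finger_force: 78.4
t 73.8 tcp [ 0.4636 -0.0457  0.2344] x [-0.992 -0.127 -0.003] y [-0.127  0.992  0.   ] z [ 0.003  0.001 -1.   ] F [ 0.1 -0.4 -4.9] w 0.124 ff 78.35931301116943
shift units [-2.825  7.48   0.37 ]
turn units [0.   0.04 0.12]
turn units [ -0.06   0.   -44.88]
```

```bash

python3 -m inch '[{"linear":[-0.1,0.4,0],"dr":[0,0,0]},{"linear":[-0.3,0.8,0],"dr":[0,0,0]},{"linear":[-0.4,1,0],"dr":[0,0,0]},{"linear":[-0.4,1,0],"dr":[0,0,0]},{"linear":[-0.4,1,0],"dr":[0,0,0]},{"linear":[-0.4,1,0],"dr":[0,0,0]},{"linear":[-0.4,1,0],"dr":[0,0,0]},{"linear":[-0.3,0.9,0],"dr":[0,0,0]}]'
python3 -m inch '[{"linear":[-0.12,0.38,0],"dr":[0,0,0.12]},{"linear":[0,0,0],"dr":[0,0,0]},{"linear":[0,0,0.4],"dr":[0,0,0]},{"linear":[0,0,0.5],"dr":[0,0,0]},{"linear":[0,0,0.3],"dr":[0,0,0]},{"linear":[0,0,0],"dr":[0,0,0]},{"linear":[0,0,0],"dr":[0,0,0]},{"linear":[0,0,0],"dr":[0,0,0]}]'
python3 - <<'E'
from cov import *
st();go((.5378,.2654,.135),np.radians(96.8))
z=observe()["tool_pos"][2]-.0231
print(z,cover(z,(130,150,260,300)))
E
```

```text
time: 74.8
tool_pos: [0.533, 0.2525, 0.2299]
eef_rot: [-0.064, 0.998, -0.001, -0.002]
force: [-0.1, 0.1, -5.1]
gripper_width: 0.124
finger_force: 78.2
time: 75.8
tool_pos: [0.5374, 0.2656, 0.1852]
eef_rot: [-0.059, 0.998, 0.0, 0.001]
force: [-0.0, -0.0, -4.5]
gripper_width: 0.122
finger_force: 78.2
t 75.8 tcp [0.5374 0.2656 0.1852] x [-0.993 -0.119 -0.001] y [-0.119  0.993  0.   ] z [ 0.001  0.001 -1.   ] F [-0.  -0.  -4.5] w 0.122 ff 78.18984389305115
shift units [-0.009 -0.008  1.255]
turn units [0.01 0.02 0.  ]
turn units [-3.0e-02  1.0e-02 -4.5e+01]
0.16208861855209958 ([(537.7, 264.9, 257, 131, 6.9)], [(566.4, 249.4, 135, 32, 28.6), (720.1, 220.2, 19, 14, -88.6)])
```

```bash

python3 -m inch '[{"linear":[0,0,0.3],"dr":[0,0,0]},{"linear":[0,0,0.3],"dr":[0,0,0]},{"linear":[0,0,0.15],"dr":[0,0,0]},{"linear":[0,0,0.1],"dr":[0,0,0]},{"linear":[0,0,0.1],"dr":[0,0,0]},{"linear":[0,0,0.05],"dr":[0,0,0]},{"linear":[0,0,0],"dr":[0,0,0]},{"linear":[0,0,0],"dr":[0,0,0]}]'
python3 -m inch '[{"linear":[0,0,0.05],"dr":[0,0,0]},{"linear":[0,0,0.05],"dr":[0,0,0]},{"linear":[0,0,0.05],"dr":[0,0,0]},{"linear":[0,0,0.05],"dr":[0,0,0]},{"linear":[0,0,0.03],"dr":[0,0,0]},{"linear":[0,0,0],"dr":[0,0,0]},{"linear":[0,0,0],"dr":[0,0,0]},{"linear":[0,0,0],"dr":[0,0,0]}]'
python3 - <<'E'
from h import *
st();go((.5378,.2654,.135),np.radians(96.8))
E
```

```text
time: 76.85
tool_pos: [0.5371, 0.2656, 0.1446]
eef_rot: [-0.059, 0.998, 0.0, 0.0]
force: [0.0, 0.3, -3.2]
gripper_width: 0.122
finger_force: 78.3
time: 77.85
tool_pos: [0.537, 0.2656, 0.1352]
eef_rot: [-0.06, 0.998, -0.0, 0.0]
force: [-0.2, 0.3, -5.0]
gripper_width: 0.123
finger_force: 78.4
t 77.85 tcp [0.537  0.2656 0.1352] x [-0.993 -0.119 -0.   ] y [-0.119  0.993 -0.   ] z [ 0. -0. -1.] F [-0.2  0.3 -5. ] w 0.123 ff 78.44523668289185
shift units [-0.02  -0.007  0.006]
turn units [-0.    0.    0.01]
turn units [ -0.    -0.   -44.99]
```

```bash

python3 -m inch '[{"linear":[0,0,0.02],"dr":[0,0,0]},{"linear":[0,0,0.02],"dr":[0,0,0]},{"linear":[0,0,0.02],"dr":[0,0,0]},{"linear":[0,0,0],"dr":[0,0,0]},{"linear":[0,0,0],"dr":[0,0,0]},{"linear":[0,0,0],"dr":[0,0,0]},{"linear":[0,0,0],"dr":[0,0,0]},{"linear":[0,0,0],"dr":[0,0,0]}]'
python3 -m inch '[{"linear":[0,0,0],"dr":[0,0,0]},{"linear":[0,0,0],"dr":[0,0,0]},{"linear":[0,0,0],"dr":[0,0,0]},{"linear":[0,0,-0.3],"dr":[0,0,0]},{"linear":[0,0,-0.8],"dr":[0,0,0]},{"linear":[0,0,-1],"dr":[0,0,0]},{"linear":[0,0,-0.5],"dr":[0,0,0]},{"linear":[0,0,0],"dr":[0,0,0]}]' -0.2
python3 - <<'E'
from h import *
st();go((.77,-.042,.23),np.radians(77))
E
```

```text
time: 78.85
tool_pos: [0.5371, 0.2656, 0.135]
eef_rot: [-0.059, 0.998, 0.0, 0.0]
force: [-9.5, -4.0, 16.0]
gripper_width: 0.128
finger_force: 81.1
time: 79.85
tool_pos: [0.5379, 0.2659, 0.2392]
eef_rot: [-0.059, 0.998, 0.001, 0.002]
force: [-0.0, 0.1, -0.6]
gripper_width: 0.4
finger_force: 0.0
t 79.85 tcp [0.5379 0.2659 0.2392] x [-0.993 -0.119 -0.003] y [-0.119  0.993  0.002] z [ 0.003  0.002 -1.   ] F [-0.   0.1 -0.6] w 0.4 ff 0.0
shift units [-4.848 -8.333  0.232]
turn units [0.03 0.04 4.95]
turn units [-6.000e-02  4.000e-02 -4.005e+01]
```

```bash

python3 -m inch '[{"linear":[-0.5,-0.85,0],"dr":[0,0,0]},{"linear":[-0.5,-0.85,0],"dr":[0,0,0]},{"linear":[-0.5,-0.85,0],"dr":[0,0,0]},{"linear":[-0.5,-0.85,0],"dr":[0,0,0]},{"linear":[-0.5,-0.85,0],"dr":[0,0,0]},{"linear":[-0.5,-0.85,0],"dr":[0,0,0]},{"linear":[-0.5,-0.85,0],"dr":[0,0,0]},{"linear":[-0.5,-0.85,0],"dr":[0,0,0]}]' -1
python3 -m inch '[{"linear":[-0.6,-0.85,0],"dr":[0,0,0]},{"linear":[-0.5,-0.65,0],"dr":[0,0,0]},{"linear":[0,0,0],"dr":[0,0,1]},{"linear":[0,0,0],"dr":[0,0,1]},{"linear":[0,0,0],"dr":[0,0,1]},{"linear":[0,0,0],"dr":[0,0,1]},{"linear":[0,0,0],"dr":[0,0,0.95]},{"linear":[0,0,0],"dr":[0,0,0]}]'
python3 - <<'E'
from cov import *
st();go((.784,-.045,.085),np.radians(77))
print(cover())
a=cv2.resize(snapshot("scene")[120:230,240:360],None,fx=5,fy=5,interpolation=3);cv2.imwrite("pics/s5.png",a[:,:,::-1])
E
```

```text
time: 80.85
tool_pos: [0.7285, 0.0135, 0.2355]
eef_rot: [-0.06, 0.998, -0.0, -0.001]
force: [0.4, 0.2, 0.1]
gripper_width: -0.001
finger_force: 0.0
time: 81.85
tool_pos: [0.7787, -0.0399, 0.2356]
eef_rot: [0.113, 0.994, -0.0, -0.001]
force: [-0.0, 0.5, -0.4]
gripper_width: 0.0
finger_force: 0.0
t 81.85 tcp [ 0.7787 -0.0399  0.2356] x [-0.974  0.224  0.002] y [ 0.224  0.974 -0.001] z [-0.002 -0.    -1.   ] F [-0.   0.5 -0.4] w 0.0 ff 0.0
shift units [-0.164 -0.092  3.764]
turn units [-0.01 -0.02  0.01]
turn units [ 4.000e-02 -1.000e-02 -4.499e+01]
([(536.8, 265.8, 258, 133, 6.5)], [(536.7, 262.8, 112, 12, 5.4)])
```

View pics/s5.png

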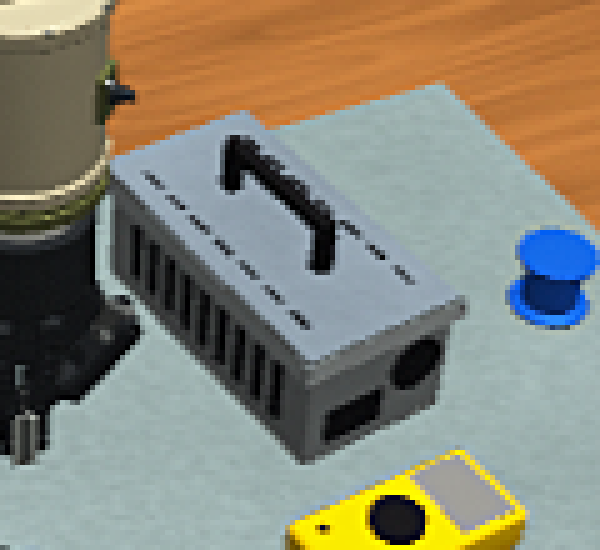

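Cover sits level and flush all round on the mainframe, with its edges parallel to the walls. Now switch the isolator on.

```bash

python3 -m inch '[{"linear":[-0.15,-0.09,0.5],"dr":[0,0,0]},{"linear":[0,0,0.9],"dr":[0,0,0]},{"linear":[0,0,0.9],"dr":[0,0,0]},{"linear":[0,0,0.9],"dr":[0,0,0]},{"linear":[0,0,0.56],"dr":[0,0,0]},{"linear":[0,0,0],"dr":[0,0,0]},{"linear":[0.3,0,0],"dr":[0,0,0]},{"linear":[0.25,0,0],"dr":[0,0,0]}]'
python3 -m inch '[{"linear":[0.25,0,0],"dr":[0,0,0]},{"linear":[0.25,0,0],"dr":[0,0,0]},{"linear":[0.25,0,0],"dr":[0,0,0]},{"linear":[0.25,0,0],"dr":[0,0,0]},{"linear":[0.25,0,0],"dr":[0,0,0]},{"linear":[0.25,0,0],"dr":[0,0,0]},{"linear":[0.25,0,0],"dr":[0,0,0]},{"linear":[0.1,0,0],"dr":[0,0,0]}]'
python3 -m inch '[{"linear":[0.1,0,0],"dr":[0,0,0]},{"linear":[0.05,0,0],"dr":[0,0,0]},{"linear":[0.05,0,0],"dr":[0,0,0]},{"linear":[0.05,0,0],"dr":[0,0,0]},{"linear":[0,0,0],"dr":[0,0,0]},{"linear":[0,0,0],"dr":[0,0,0]},{"linear":[0,0,0],"dr":[0,0,0]},{"linear":[0,0,0],"dr":[0,0,0]}]'
python3 - <<'E'
from h import *
st();im=snapshot("scene");print([(d["uv"],at("scene",d["uv"],.092),round(d["score"],2)) for d in landmark_of("scene","isolator_tip")])
E
```

```text
time: 82.95
tool_pos: [0.7633, -0.0401, 0.0884]
eef_rot: [0.113, 0.994, 0.0, 0.001]
force: [-0.8, 0.8, -0.1]
gripper_width: 0.001
finger_force: 0.0
time: 83.95
tool_pos: [0.6898, -0.0229, 0.0864]
eef_rot: [0.113, 0.994, 0.0, -0.0]
force: [0.8, -0.2, -1.1]
gripper_width: -0.0
finger_force: 0.5
time: 84.95
tool_pos: [0.6833, -0.0215, 0.0867]
eef_rot: [0.113, 0.994, -0.0, 0.003]
force: [14.3, -2.8, -9.5]
gripper_width: 0.002
finger_force: 7.2
t 84.95 tcp [ 0.6833 -0.0215  0.0867] x [-0.974  0.225 -0.006] y [0.225 0.974 0.   ] z [ 0.006 -0.001 -1.   ] F [14.3 -2.8 -9.5] w 0.002 ff 7.1833232045173645
[([238.4, 216.6], array([ 0.6686, -0.0102,  0.092 ]), 0.55), ([289.5, 250.5], array([0.8554, 0.0716, 0.092 ]), 0.5)]
```

At the +x stop (14 N, symmetric with the off position). One small press more, then retreat and do a final check.

```bash

python3 -m inch '[{"linear":[0.05,0,0],"dr":[0,0,0]},{"linear":[0,0,0],"dr":[0,0,0]},{"linear":[-0.4,0,0],"dr":[0,0,0]},{"linear":[-0.6,0,0],"dr":[0,0,0]},{"linear":[-0.5,0,-0.5],"dr":[0,0,0]},{"linear":[0,0,-1],"dr":[0,0,0]},{"linear":[0,0,-1],"dr":[0,0,0]},{"linear":[0,0,-1],"dr":[0,0,0]}]'
python3 - <<'E'
from cov import *
st();print(cover());a=cv2.resize(snapshot("scene")[120:290,100:370],None,fx=2.9,fy=2.9,interpolation=3);cv2.imwrite("pics/s6.png",a[:,:,::-1])
print([(d["uv"],at("scene",d["uv"],.092),round(d["score"],2)) for d in landmark_of("scene","isolator_tip")])
E
```

```text
time: 86.05
tool_pos: [0.737, -0.034, 0.2276]
eef_rot: [0.113, 0.994, -0.0, -0.0]
force: [0.2, -0.0, -0.3]
gripper_width: 0.004
finger_force: 0.0
t 86.05 tcp [ 0.737  -0.034   0.2276] x [-0.974  0.225  0.   ] y [ 0.225  0.974 -0.   ] z [-0. -0. -1.] F [ 0.2 -0.  -0.3] w 0.004 ff 0.0
([(536.1, 265.5, 259, 132, 6.7)], [(536.7, 262.9, 112, 10, 6.6)])
[([289.3, 251.5], array([0.8584, 0.0693, 0.092 ]), 0.61), ([236.3, 216.9], array([ 0.667 , -0.0168,  0.092 ]), 0.4)]
```

View pics/s6.png

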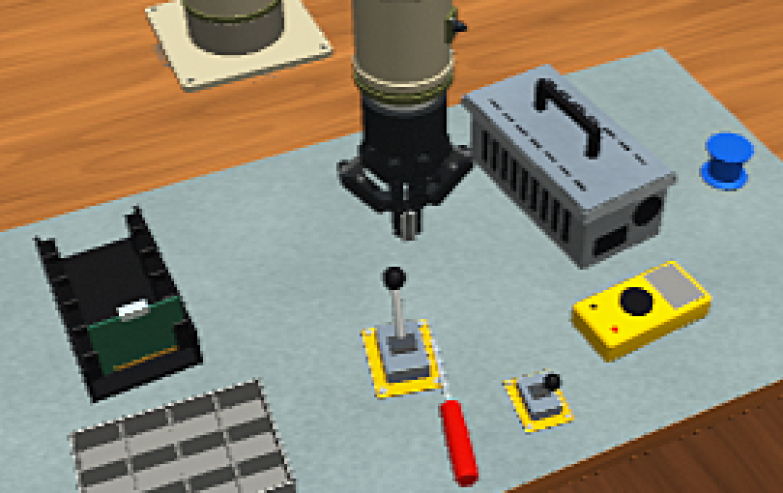

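The lever is back at its "on" side, the cover is seated, and the old card is in the rack. The robot touches nothing.

```bash
python3 -c "
from station import *
print(close_job())"
```

```text
the job is handed in; nothing more can be done
None
```

The job is handed in at about 86 s of robot time: isolator switched off first, old card moved to the rack, all three new cards home in the mainframe, cover set back on level after being re-found where it was knocked aside, and the isolator switched on last.

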